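# Load the test kiln and start its firing

### The arm

A 7-joint arm with a two-finger parallel gripper is mounted at the origin on the work surface. World frame = base frame: x ahead of the robot, y to its left, z up, the work surface at z = 0. Lengths are in m, angles in rad, forces in N, time in s.
With the tool pointing down it reaches from about 0.4 to 0.9 m from the base axis. Payload 5.5 kg.
Tool frame: the origin (TCP) lies midway between the tips of the shut fingers; the grasp point (between the pads) lies 19 mm behind it; z points along the fingers, y is the line along which they close (so a half turn about z gives the same grasp; the last joint's range is limited). The gripper opens to 92 mm and grips with 3 to 60 N. Pads are 19 mm wide; open, the fingers measure 130 mm over their backs; the gripper's body (75 mm by 190 mm) begins 47 mm behind the grasp point.
Start: joints at [1.399, 0.501, -0.427, 1.55, 0.221, 1.138, -0.21], TCP at [0.274, -0.59, 0.227] pointing down, gripper open.
Joint ranges: [-2.88, 2.88], [-0.31, 2.03], [-1.54, 1.56], [0.2, 2.42], [-1.41, 4.55], [0.19, 2.02], [-2.57, 2.57]. Speed limits (rad/s): [2.57, 2.57, 3.14, 3.14, 3.14, 3.14, 3.14].

### API

Orientations are given as a unit quaternion [x, y, z, w].
In Python, from rig import manip, cams gives the robot as it stands. The module is installed in compiled form; this text tells all that it offers.
- The arm moves only by the tool arm_command, never from a script. Its argument "increments" is a list of rows, each a list of 3 entries, a list of its own where there are three numbers: the finger opening in mm, from 0 to 91.8, then the shift along the tool's x, y, z in units of 50 mm (1.0 is 50 mm), then the turn about the tool's z in units of 5 degrees (1.0 is 5 degrees). In form: [[fingers, [dx, dy, dz], roll], ...]. A call has exactly 8 rows; each row is the pose to reach, as a shift and turn from the pose commanded when the call began, along the tool's axes at that moment; what a row does not reach only later rows make up. A row lasts 1/8 s, in which the tool goes at most 62.5 mm and 10.7 degrees, less where a joint would pass 70% of its speed; a pose out of reach is approached as far as the arm can. A call with a gripper value outside its range is refused whole. The fingers move at their own pace and stop on an object; "force" is the grip in N (left out, the last holds). Time passes only in rows, so rows that repeat a pose let the fingers close, or fill a call up. It gives the time, the measured TCP pose, the force, the opening and the grip force at its end, in the units of the state.
- manip.state(): the state, without advancing time (a new reading comes with each control period).
- cams.capture(name): name is "side" or "top" or "wrist"; returns a dict with "color" (480x640x3 uint8, red, green, blue), "z_map" (480x640 float32, m along the optical axis (not along the pixel's ray), 0 where there is no reading), "camera_matrix" (3x3 intrinsics, pixels), "D" ([k1, k2, p1, p2, k3] as OpenCV has them; the pictures are not rectified), "world_from_camera" (4x4, takes a point from camera to world coordinates). Camera axes: x right, y up, looking along -z (the intrinsics and any distortion apply to the point x, -y, -z); pixel columns grow to the right and rows downward; lengths in m; the calibration is good to about 2 mm. A picture is of the moment at which its call begins.
- manip.close_job(): hands the job in; it is judged then, once.
The state is a dict: "t": time; "qpos": joint angles; "qd": joint speeds; "joint_torque": joint torques, N m; "tool_pos": TCP position; "tcp_rot": TCP orientation; "wrist_force": force on the tool from outside, world axes, zero at the start; "torque": the same for the moment, N m; "width": finger opening in m; "finger_force": force on a finger pad.
Only numpy, scipy, OpenCV 4.12 (cv2) and the standard library are available. Lean on these libraries where they do the work, as an engineer would, in place of code of your own. Each camera call takes 0.05 s, during which the arm holds its last target. There are 200 camera calls.

### The job

Stand every test tile upright inside the open kiln, slide the kiln's lid fully shut, then take the thermocouple probe from the tool block and feel gently with its rod along the slot in the lid for the hidden hole in the lining below, and push the probe fully home. Then turn the program dial back to its off stop and from there exactly four clicks clockwise, press the recessed green start button right down with the wooden stylus, and hang the stylus back in its hole in the tool block. The probe's rod is brittle, so never force it, and leave the other things on the table where they are.

Things in the scene. Friction and masses are not known exactly. Their poses are not given: they have to be found in the camera images.
- kiln_floor (a point): Middle of the chamber floor of the small fixed test kiln, 55 mm above the table. Kiln 230 (x) x 240 (y) x 140 mm high, steel jacket, white lining, open on top; chamber 160 (x) x 170 (y) mm, 85 mm deep. x to its back, y to its left, z up. Two lid rails run along its sides (out to y = +-139 mm, tops 140 mm above the table) and on behind it.
- lid (a joint): The kiln's steel lid, 220 x 240 mm, 60 mm thick, sliding level on the rails along the kiln's x: 0 = shut over the chamber, 0.185 m = fully slid back, chamber open. Moves with about 3 N of friction and stays where it is left. It is open at the start.
- lid_handle (a point): Middle of the black bar handle in front of the lid: a bar 12 mm square and 110 mm long lying along y, level, 172 mm above the table, carried on an arm at each end; its centre is 45 mm in front (-x) of the lid's front face, open above and below. It moves with the lid; axes as the kiln's.
- lid_slot (a point): Middle of the slot's mouth in the lid's top face, 202 mm above the table: 100 mm along y, 18 mm along x, over a dark duct; axes as the kiln's. 38 mm down lies the flat top of a black lining strip, 22 mm thick, with one hole through it into the chamber, 16 mm along y and as wide as the duct. Its centre, not seen, is anywhere from y = -30 to +30 mm, new each time: find it by feel.
- probe_head (a point): Thermocouple probe, 80 g: centre of its yellow plug, 30 (x) x 16 (y) x 44 mm tall. Below the plug a white collar, 32 mm in diameter, 8 mm thick, and below that a ceramic rod 12 mm in diameter, 85 mm long, round-ended, along -z. This point is 115 mm above the tip, 30 mm above the collar's underside. Starts hanging upright by its collar in the tool block. The rod breaks if pressed with 40 N.
- probe_tip (a point): Lowest point of the probe's rod; z points up along the rod to the plug. Fully home, the collar rests on the lid's top face, with the tip 85 mm below it.
- stylus_grip (a point): Wooden stylus, 30 g: centre of its square grip, 14 x 14 x 55 mm tall. Below the grip a dark collar, 26 mm in diameter, 6 mm thick, and below that a round-ended dowel 10 mm in diameter, 84 mm long, along -z. This point is 117.5 mm above the tip. Hangs upright by its collar in the tool block.
- stylus_tip (a point): Lowest point of the stylus; z points up along it.
- block_hole1 (a point): Middle of the mouth of the stylus's hole in the wooden tool block, which is fixed, 150 (x) x 60 (y) x 95 mm high: a square hole 17 mm wide and 90 mm deep; z up, mouth 95 mm above the table. The probe hangs in a like hole 90 mm along the block's -x from it.
- dial (a joint): Program dial on the fixed grey controller box (150 x 200 x 70 mm high): angle in rad, 0 at its off stop, growing clockwise from above, a click each 0.349 rad (20 degrees), nine positions, 2.79 at the far stop. A click takes about 0.1 N m. Starts on some click from the second to the seventh. The panel has a white tick for each position.
- dial_grip (a point): On the dial's axis at the height to grip its bar, 98 mm above the table, 28 mm above the panel: bar 13 mm thick along x, 46 mm along y, its top 8 mm above this point, on a disc 48 mm in diameter, 5 mm thick. A white line marks the +y end. The frame turns with the dial; at the off stop its x points to the box's back and y to its left.
- start (a joint): Travel of the green round start button, 0 = up, 0.005 m = fully pressed; sprung, about 1.5 N at first and 5 N fully pressed.
- start_top (a point): Centre of the start button's top, 15 mm in diameter, sunk 7 mm below the top of a grey collar with an 18 mm square opening, on the controller's panel 105 mm from the dial on its right-hand (-y) side; 77 mm above the table. It goes straight down.
- tile1_mid (a point): T-shaped terracotta test tile, its upper part dipped in dark blue slip, standing on its foot: foot 50 (x) x 44 (y) x 8 mm, upright wall 50 (x) x 8 (y) mm in the middle of it, 56 mm tall in all, 90 g. This point is the centre, 28 mm above the underside; z up. May be absent.
- tile2_mid (a point): T-shaped terracotta test tile, its upper part dipped in cream slip, standing on its foot: foot 50 (x) x 44 (y) x 8 mm, upright wall 50 (x) x 8 (y) mm in the middle of it, 56 mm tall in all, 90 g. This point is the centre, 28 mm above the underside; z up. May be absent.
- tile3_mid (a point): T-shaped terracotta test tile, its upper part dipped in dark brown slip, standing on its foot: foot 50 (x) x 44 (y) x 8 mm, upright wall 50 (x) x 8 (y) mm in the middle of it, 56 mm tall in all, 90 g. This point is the centre, 28 mm above the underside; z up. May be absent.
- tile4_mid (a point): T-shaped terracotta test tile, its upper part dipped in light blue slip, standing on its foot: foot 50 (x) x 44 (y) x 8 mm, upright wall 50 (x) x 8 (y) mm in the middle of it, 56 mm tall in all, 90 g. This point is the centre, 28 mm above the underside; z up. May be absent.
- glaze_jar: Glaze jar, 54 mm in diameter, 85 mm high, orange label. Not part of the job. Origin under its centre.
- blue_plate: Blue plate on a white plaster bat, 160 mm in diameter, 27 mm high. Not part of the job. Origin under its centre.
- knife: Wooden spatula knife lying on the table, about 190 mm long. Not part of the job. Origin under its centre.
- water_cup: Blue ceramic cup, 76 mm in diameter, 90 mm high. Not part of the job. Origin under its centre.
- cone_box: Cardboard box, 60 x 80 x 50 mm. Not part of the job. Origin under its centre.
- rib: Flat wooden rib, 75 x 45 x 8 mm. Not part of the job. Origin under its centre.
Things that resemble listed ones, but are neither listed nor needed, are in the scene too. What is shaped like the part that bears probe_head but red is not meant.

How it is judged:
On the way, in this order (a step that is already met when the one before it is completed fails the run):
1. every tile stands upright on the kiln's chamber floor (x of tile1_mid in the frame of kiln_floor between -0.08 and 0.08 m and y of tile1_mid in the frame of kiln_floor between -0.085 and 0.085 m and z of tile1_mid in the frame of kiln_floor between 0.02 and 0.038 m and angle between each of tile1_mid, tile2_mid, tile3_mid, tile4_mid's own z axis and vertical below 0.2 rad and x of tile2_mid in the frame of kiln_floor between -0.08 and 0.08 m and y of tile2_mid in the frame of kiln_floor between -0.085 and 0.085 m and z of tile2_mid in the frame of kiln_floor between 0.02 and 0.038 m and x of tile3_mid in the frame of kiln_floor between -0.08 and 0.08 m and y of tile3_mid in the frame of kiln_floor between -0.085 and 0.085 m and z of tile3_mid in the frame of kiln_floor between 0.02 and 0.038 m and x of tile4_mid in the frame of kiln_floor between -0.08 and 0.08 m and y of tile4_mid in the frame of kiln_floor between -0.085 and 0.085 m and z of tile4_mid in the frame of kiln_floor between 0.02 and 0.038 m and contact force between each of tile1, tile2, tile3, tile4 and the fingers below 0.05 N), for 0.2 s.
2. the lid is slid shut over them (value of joint lid below 0.006 m), for 0.2 s.
3. the probe is fully home in the lid, through the hidden hole (z of probe_tip in the frame of lid_slot between -0.095 and -0.08 m and x of probe_tip in the frame of lid_slot between -0.012 and 0.012 m and y of probe_tip in the frame of lid_slot between -0.05 and 0.05 m and angle between probe_tip's own z axis and vertical below 0.2 rad), for 0.2 s.
4. the dial is turned back to its off stop (value of joint dial below 0.1 rad), for 0.1 s.
5. the dial is set four clicks from the stop, and let go (value of joint dial between 1.276 and 1.516 rad and contact force between dial and the fingers below 0.05 N), for 0.3 s.
6. the start button is pressed right down with the stylus (value of joint start above 0.004 m and contact force between stylus and start above 1 N), for 0.1 s.
At the end, for the whole second after the job is handed in: Every tile present stands upright (0.2 rad) on the chamber floor; lid shut (6 mm); probe upright in the slot, collar on the lid (5 mm); dial four clicks from the off stop (0.12 rad); start button up again; stylus hanging upright in its hole of the block; all let go (all of step 3 and x of tile1_mid in the frame of kiln_floor between -0.08 and 0.08 m and y of tile1_mid in the frame of kiln_floor between -0.085 and 0.085 m and z of tile1_mid in the frame of kiln_floor between 0.02 and 0.038 m and angle between each of tile1_mid, tile2_mid, tile3_mid, tile4_mid, stylus_grip's own z axis and vertical below 0.2 rad and x of tile2_mid in the frame of kiln_floor between -0.08 and 0.08 m and y of tile2_mid in the frame of kiln_floor between -0.085 and 0.085 m and z of tile2_mid in the frame of kiln_floor between 0.02 and 0.038 m and x of tile3_mid in the frame of kiln_floor between -0.08 and 0.08 m and y of tile3_mid in the frame of kiln_floor between -0.085 and 0.085 m and z of tile3_mid in the frame of kiln_floor between 0.02 and 0.038 m and x of tile4_mid in the frame of kiln_floor between -0.08 and 0.08 m and y of tile4_mid in the frame of kiln_floor between -0.085 and 0.085 m and z of tile4_mid in the frame of kiln_floor between 0.02 and 0.038 m and value of joint lid below 0.006 m and value of joint dial between 1.276 and 1.516 rad and horizontal distance between stylus_grip and block_hole1 below 0.012 m and height (world z) of stylus_tip below 0.03 m and value of joint start below 0.001 m and linear speed of each of probe, stylus below 0.02 m/s); the robot touches nothing.
It fails at once if the probe's brittle rod is pressed with more than 40 N (contact force between probe and kiln above 40 N).
It fails at once if one of the other things on the table is moved more than 3 cm (distance of any of glaze_jar, blue_plate, knife, water_cup, cone_box, rib from where it was at the start of the episode above 0.03 m).
Of tile1, tile2, tile3, tile4 only 2 to 3 are there at a start; the rules pass over those that are not, and their reading is None.
At some moment in a run one of tile1, tile2, tile3, tile4 may be knocked a few centimetres aside while the robot is not near it.
It also fails if it takes over 210 s, if anything falls off the work surface, if the arm or the gripper's body presses on something with over 40 N, if the wrist force passes 120 N, or if a joint passes its speed limit or range.

## Working session

There is one attempt and no reset: what is moved stays moved. The work goes in short steps, Python scripts to look and compute and a tool call to move; the robot and the scene stay as the last step left them, time stands still between calls to the robot, and variables do not carry over. Pictures are saved under pics/ and viewed, at most 14 in all, crops included, and the job is handed in when it is done.

Besides the shell and the picture viewer there is one more tool, called in YAML: its name, and indented under it one key for each argument. arm_command: Moves the arm, as the interface text tells. Its arguments: {"type":"object","properties":{"increments":{"type":"array"},"force":{"type":"number"}},"required":["increments"]}

```bash
mkdir -p pics; cat > h.py <<'E'
import numpy as np, cv2
from rig import manip, cams
def cap(n):
    c=cams.capture(n); return c
def ray(c,uv):
    p=cv2.undistortPoints(np.array(uv,float).reshape(-1,1,2),np.array(c["camera_matrix"],float),np.array(c["D"],float)).reshape(-1,2)
    d=np.c_[p[:,0],-p[:,1],-np.ones(len(p))]
    T=np.array(c["world_from_camera"]); return T[:3,3],d@T[:3,:3].T
def onz(c,uv,z):
    o,d=ray(c,uv); return o+d*((z-o[2])/d[:,2])[:,None]
def cloud(c):
    v,u=np.mgrid[0:480,0:640]; o,d=ray(c,np.c_[u.ravel(),v.ravel()])
    return (o+d*c["z_map"].reshape(-1,1)).reshape(480,640,3)
def save(c,f,crop=None,s=1):
    im=c["color"][:,:,::-1]
    if crop: a,b,w,h=crop; im=im[b:b+h,a:a+w]
    cv2.imwrite("pics/"+f,cv2.resize(im,None,fx=s,fy=s,interpolation=cv2.INTER_CUBIC))
E
python3 - <<'E'
from h import *
import pickle
for n in("top","side"):
    c=cap(n); save(c,n+"0.png",None,1.25); pickle.dump(c,open(n+".pkl","wb")); print(n,np.round(c["world_from_camera"],3),np.round(c["camera_matrix"],1),c["D"])
s=manip.state(); print(s)
E
```

```text
top [[ 0.019  0.986 -0.168  0.22 ]
 [-1.     0.02   0.003  0.076]
 [ 0.007  0.168  0.986  1.705]
 [ 0.     0.     0.     1.   ]] [[612.2   0.  332.9]
 [  0.  612.2 227.7]
 [  0.    0.    1. ]] [-0.06414742  0.          0.          0.          0.        ]
side [[-0.998  0.037 -0.05   0.45 ]
 [-0.062 -0.627  0.777  0.796]
 [-0.003  0.778  0.628  0.735]
 [ 0.     0.     0.     1.   ]] [[434.1   0.  319.7]
 [  0.  434.1 230.1]
 [  0.    0.    1. ]] [0.0198382 0.        0.        0.        0.       ]
{'t': 0.1, 'qpos': array([ 1.39917042,  0.50173589, -0.42678527,  1.55133738,  0.22079111,
        1.13830972, -0.21032532]), 'qd': array([-0.00094199, -0.00407257, -0.00216149, -0.00128292, -0.00035003,
        0.00061893, -0.00112307]), 'joint_torque': array([-1.13402941e-02, -5.67876077e+01, -5.83844081e+00, -2.79915619e+01,
       -6.90350239e-02,  2.42482836e-02,  6.06908725e-05]), 'tool_pos': array([ 0.27350204, -0.58896303,  0.22579488]), 'tcp_rot': array([ 9.76458581e-01,  2.15703225e-01, -1.62012168e-04, -8.55886610e-04]), 'wrist_force': array([ 0.11727636, -0.1829536 , -0.52730473]), 'torque': array([0.03248736, 0.00099575, 0.013473  ]), 'finger_force': 0.0, 'width': 0.09133364859508175}
```

View pics/top0.png

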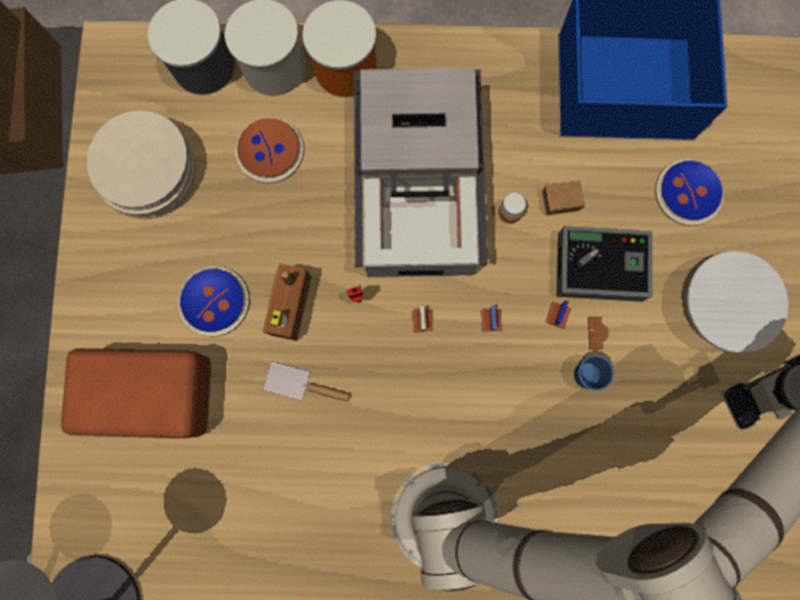

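View pics/side0.png

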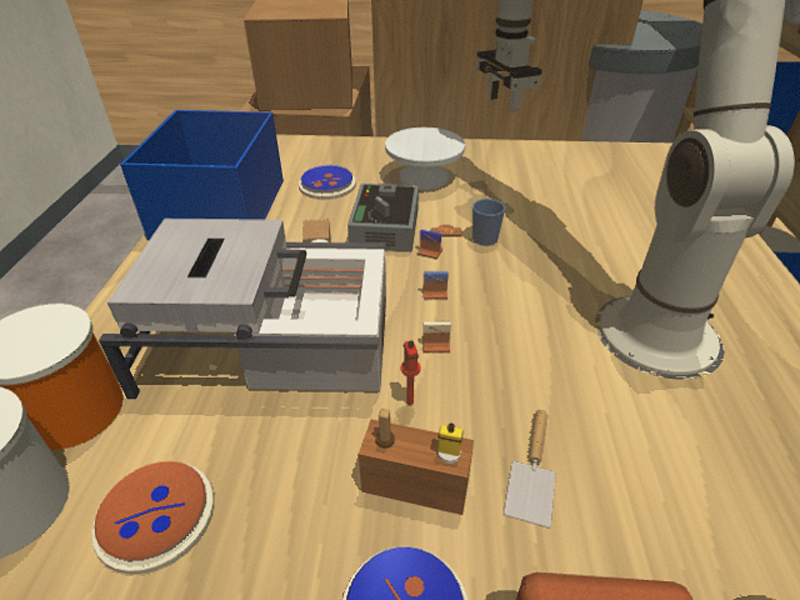

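Top view (1.25x): the kiln is at (420,170). Tiles: cream (423,318), light blue (491,318) and dark blue (559,314). The yellow probe (278,317) and the stylus (290,275) hang in the block; the red thing at (355,293) is a decoy. The dial is at (587,255) and start at (633,262).

```bash
cat > m1.py <<'E'
from h import *
import pickle
c=pickle.load(open("top.pkl","rb")); P=cloud(c); hsv=cv2.cvtColor(c["color"],cv2.COLOR_RGB2HSV)
Z=P[...,2]
def roi(x,y,w,h):
    m=np.zeros((480,640),bool); m[int(y/1.25):int((y+h)/1.25),int(x/1.25):int((x+w)/1.25)]=1; return m
def rect(name,m,z):
    m=cv2.morphologyEx(m.astype(np.uint8),cv2.MORPH_OPEN,np.ones((3,3)))
    cs,_=cv2.findContours(m,cv2.RETR_EXTERNAL,cv2.CHAIN_APPROX_NONE)
    if not cs: print(name,"none");return
    k=max(cs,key=cv2.contourArea); w=onz(c,k.reshape(-1,2),z)
    r=cv2.minAreaRect((w[:,:2]*1000).astype(np.float32))
    M=np.zeros_like(m);cv2.drawContours(M,[k],-1,1,-1)
    print(name,np.round(r[0],1),np.round(r[1],1),round(r[2],1),"z med",round(float(np.median(Z[M>0])),4),"n",int(M.sum()))
rect("lid",roi(345,60,150,120)&(abs(Z-.2)<.012),.2)
rect("slot",roi(385,108,70,26)&(hsv[...,2]<70),.2)
rect("kiln",roi(345,160,150,125)&(abs(Z-.14)<.012),.14)
rect("block",roi(255,255,65,95)&(abs(Z-.095)<.012),.095)
rect("ctrl",roi(545,220,120,90)&(abs(Z-.07)<.01),.07)
for n,x in(("cream",410),("lblue",478),("dblue",543)):
    rect(n+" all",roi(x,295,36,42)&(Z>.03),.056)
    rect(n+" foot",roi(x,295,36,42)&(hsv[...,0]<13)&(hsv[...,1]>140),.008)
rect("yellow",roi(255,255,65,95)&(abs(hsv[...,0].astype(int)-28)<5)&(hsv[...,1]>180),.147)
rect("stylus",roi(255,255,65,95)&(Z>.125),.15)
rect("dialbar",roi(565,240,45,35)&(Z>.09),.106)
rect("green",roi(615,245,40,35)&(abs(hsv[...,0].astype(int)-65)<20)&(hsv[...,1]>110),.077)
rect("startcol",roi(615,240,40,40)&(Z>.076),.084)
rect("handle",roi(380,170,80,35)&(abs(Z-.178)<.012),.178)
save(c,"ctrl.png",(440,170,100,90),6)
E
python3 m1.py
```

```text
lid [827.7  73.6] [225.1 240.8] 2.1 z med 0.2016 n 7486
slot [824.   72.9] [ 27.5 106.6] 1.2 z med 0.1955 n 420
kiln [629.6  56.2] [201.4 259.4] 2.5 z med 0.1391 n 3317
block [457.7 348.3] [ 62.9 150.3] 79.5 z med 0.095 n 1275
ctrl [ 560.1 -345.2] [199.9 151.2] 88.0 z med 0.0706 n 3886
cream all [429.6  56.3] [49.2  8.1] 1.0 z med 0.0544 n 69
cream foot [429.8  69.6] [44.9 14. ] 1.1 z med 0.0066 n 90
lblue all [432.6 -97.1] [49.3 10.9] 0.2 z med 0.0538 n 86
lblue foot [432.8 -87.4] [46.  18.8] 5.0 z med 0.0078 n 116
dblue all [ 447.9 -246.9] [12.  51.9] 71.1 z med 0.0546 n 82
dblue foot [ 451.1 -238.8] [20.3 47. ] 71.2 z med 0.0079 n 115
yellow none
stylus [412.9 355.6] [28.4 20.4] 1.2 z med 0.1449 n 87
dialbar [ 561.2 -295.4] [12.8 49.3] 37.6 z med 0.105 n 84
green [ 559.2 -404.2] [11.1 11.6] 88.3 z med 0.0766 n 23
startcol [ 558.6 -402.2] [38.6 41.9] 88.3 z med 0.0832 n 191
handle [694.4  70.3] [ 56.6 127.4] 1.2 z med 0.177 n 414
```

View pics/ctrl.png

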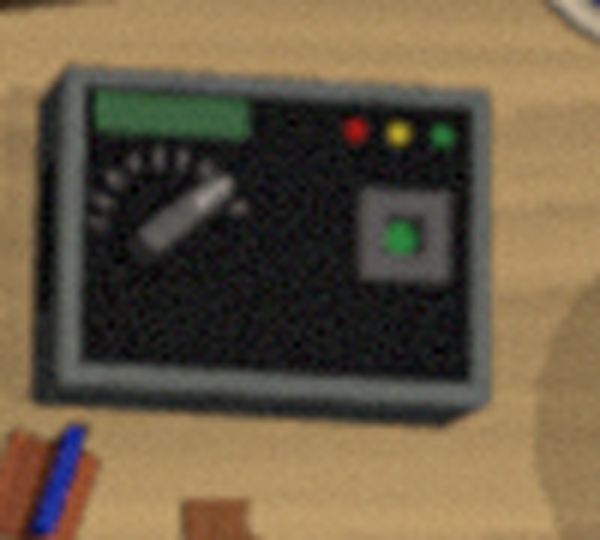

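```bash
cat >> h.py <<'E'
def yaw(s=None):
    s=s or manip.state(); q=s["tcp_rot"]; return np.degrees(2*np.arctan2(q[1],q[0]))
def go(x,y,z,ya=None):
    s=manip.state(); p=s["tool_pos"]*1000; w=yaw(s); a=np.radians(w)
    d=np.array([x,y,z])-p
    loc=[d[0]*np.cos(a)+d[1]*np.sin(a), d[0]*np.sin(a)-d[1]*np.cos(a), -d[2]]
    r=0 if ya is None else ((w-ya+180)%360-180)/5
    print("units",np.round(np.array(loc)/50,3),"roll",round(r,2),"now",np.round(p,1),"yaw",round(w,1),"F",np.round(s["wrist_force"],2),"w",round(s["width"]*1000,1),"t",round(s["t"],2))
E
python3 - <<'E'
from h import *
import pickle
go(455.5,-250.5,226,-19)
c=pickle.load(open("top.pkl","rb")); P=cloud(c);Z=P[...,2]
# kiln edges: front edge & rails; work in world with heights .14 
M=(abs(Z-.14)<.012)
rows=[]
F=[];L=[];R=[]
for u in range(296,372,4):
    v=np.where(M[170:230,u])[0]
    if len(v): F.append(onz(c,[[u,170+v.max()+.5]],.14)[0,:2])
for v in range(150,212,4):
    u=np.where(M[v,270:400])[0]
    if len(u): L.append(onz(c,[[270+u.min()-.5,v]],.14)[0,:2]); R.append(onz(c,[[270+u.max()+.5,v]],.14)[0,:2])
for n,A,i in(("front",F,1),("left",L,0),("right",R,0)):
    A=np.array(A)*1000; k=np.polyfit(A[:,i],A[:,1-i],1); res=A[:,1-i]-np.polyval(k,A[:,i]); g=abs(res)<4; k=np.polyfit(A[g,i],A[g,1-i],1)
    print(n,np.degrees(np.arctan(k[0])),"at",np.round(A[:,i].mean(),1),np.round(np.polyval(k,A[:,i].mean()),1),g.sum(),len(g))
# chamber floor
m=(abs(Z-.055)<.01); m[:,:280]=0;m[:,385:]=0;m[:130]=0;m[210:]=0
ys,xs=np.where(m); q=P[m]*1000; print("floor",np.percentile(q,[2,50,98],axis=0).round(1))
E
```

```text
units [ 6.153e+00 -4.606e+00 -4.000e-03] roll 8.78 now [ 273.5 -589.   225.8] yaw 24.9 F [ 0.12 -0.18 -0.53] w 91.3 t 0.1
front -2.0925670620838606 at 73.5 528.1 19 19
left 1.9121857427380313 at 612.1 205.3 16 16
right 2.2546918963524423 at 617.8 -73.6 16 16
floor [[586.7 -12.9  46.8]
 [649.   67.2  54.6]
 [725.5 146.2  62.8]]
```

arm_command:
  increments:
    - [60, [0.6, -0.4, 0], 1]
    - [60, [1.5, -1.1, 0], 2.2]
    - [60, [2.4, -1.8, 0], 3.4]
    - [60, [3.3, -2.5, 0], 4.6]
    - [60, [4.2, -3.2, 0], 5.8]
    - [60, [5.1, -3.85, 0], 7]
    - [60, [5.8, -4.35, 0], 8]
    - [60, [6.15, -4.6, 0], 8.8]
  force: 15

```text
t: 1.1
tool_pos: [0.4569, -0.2482, 0.2266]
tcp_rot: [0.986, -0.165, -0.0, -0.0]
wrist_force: [-0.9, -0.4, -0.4]
width: 0.0599
finger_force: 0.0
```

arm_command:
  increments:
    - [50, [0, 0, 0.3], 0]
    - [50, [0, 0, 0.7], 0]
    - [50, [0, 0, 1.2], 0]
    - [50, [0, 0, 1.7], 0]
    - [50, [0, 0, 2.0], 0]
    - [50, [0, 0, 2.0], 0]
    - [50, [0, 0, 2.0], 0]
    - [50, [0, 0, 2.0], 0]

```text
t: 2.1
tool_pos: [0.4565, -0.2518, 0.1277]
tcp_rot: [0.986, -0.166, 0.001, 0.0]
wrist_force: [-0.2, -0.6, -0.3]
width: 0.0501
finger_force: 0.0
```

```bash
python3 - <<'E'
from h import *
go(455.5,-250.5,27,-19)
c=cap("wrist"); save(c,"w1.png",None,1); P=cloud(c); print(np.round(c["world_from_camera"],3))
Z=P[...,2]; m=((Z>.045)&(Z<.07)).astype(np.uint8); m=cv2.morphologyEx(m,cv2.MORPH_OPEN,np.ones((3,3)))
for k in cv2.findContours(m,0,1)[0]:
    if cv2.contourArea(k)>150:
        w=onz(c,k.reshape(-1,2),.056); print(cv2.minAreaRect((w[:,:2]*1000).astype(np.float32)),k.mean((0,1)))
E
```

```text
units [-0.028 -0.018  2.013] roll -0.02 now [ 456.5 -251.8  127.7] yaw -19.1 F [-0.17 -0.59 -0.28] w 50.1 t 2.1
[[-0.327  0.909  0.261  0.527]
 [-0.945 -0.314 -0.091 -0.276]
 [-0.001 -0.276  0.961  0.286]
 [ 0.     0.     0.     1.   ]]
((447.9698791503906, -250.03013610839844), (10.375741958618164, 52.66923904418945), 71.36689758300781) [320.06358382 267.06936416]
((542.4200439453125, -63.06754684448242), (15.856372833251953, 34.25294876098633), 57.32522201538086) [  6.66115702 226.05785124]
((512.4126586914062, -246.2449493408203), (4.451301574707031, 33.5413932800293), 88.02429962158203) [278.35658915 175.03100775]
((557.4562377929688, -247.41650390625), (3.995565891265869, 27.7364501953125), 86.73409271240234) [253.86363636 102.40909091]
((590.6158447265625, -248.51800537109375), (4.045074462890625, 37.18475341796875), 87.29512786865234) [235.30519481  44.84415584]
((655.7435302734375, -139.58941650390625), (37.455902099609375, 10.31397533416748), 65.22490692138672) [27.144  6.904]
```

View pics/w1.png

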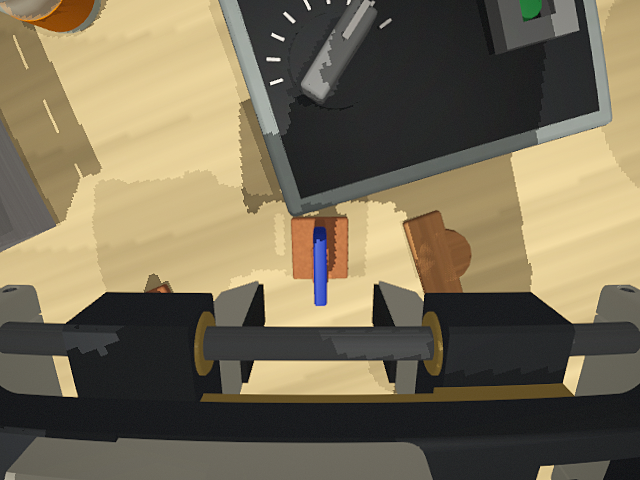

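The dark blue tile's wall lies between the fingers at (320,267). I'll lower, grip and lift.

arm_command:
  increments:
    - [50, [0, 0, 0.5], 0]
    - [50, [0, 0, 1.1], 0]
    - [50, [0, 0, 1.7], 0]
    - [50, [0, 0, 2.0], 0]
    - [50, [0, 0, 2.0], 0]
    - [0, [0, 0, 2.0], 0]
    - [0, [0, 0, 2.0], 0]
    - [0, [0, 0, 2.0], 0]
  force: 20

```text
t: 3.15
tool_pos: [0.4563, -0.2518, 0.0275]
tcp_rot: [0.986, -0.166, 0.001, 0.0]
wrist_force: [0.0, 0.1, 0.0]
width: 0.0244
finger_force: 0.0
```

arm_command:
  increments:
    - [0, [0, 0, 0], 0]
    - [0, [0, 0, 0], 0]
    - [0, [0, 0, -0.4], 0]
    - [0, [0, 0, -1.2], 0]
    - [0, [0, 0, -2.1], 0]
    - [0, [0, 0, -3.0], 0]
    - [0, [0, 0, -3.4], 0]
    - [0, [0, 0, -3.5], 0]

```text
t: 4.15
tool_pos: [0.4565, -0.2518, 0.203]
tcp_rot: [0.986, -0.166, 0.001, 0.001]
wrist_force: [0.2, -0.3, -1.6]
width: 0.0078
finger_force: 20.0
```

arm_command:
  increments:
    - [0, [0.1, -0.4, 0], -0.2]
    - [0, [0.3, -1.3, 0], -0.8]
    - [0, [0.5, -2.3, 0], -1.6]
    - [0, [0.7, -3.3, 0], -2.4]
    - [0, [0.9, -4.3, 0], -3.2]
    - [0, [1.1, -5.3, 0], -3.9]
    - [0, [1.25, -5.9, 0], -4.2]
    - [0, [1.3, -6.12, 0], -4.2]

```text
t: 5.15
tool_pos: [0.6169, 0.0212, 0.1999]
tcp_rot: [1.0, 0.019, -0.001, -0.001]
wrist_force: [-0.2, -0.1, -1.8]
width: 0.0081
finger_force: 20.0
```

```bash
python3 - <<'E'
from h import *
go(617.8,16.0,83.5,2.1)
c=cap("wrist"); save(c,"w2.png",None,1)
E
```

```text
units [0.015 0.104 2.328] roll 0.02 now [616.9  21.2 199.9] yaw 2.2 F [-0.22 -0.15 -1.78] w 8.1 t 5.15
```

View pics/w2.png

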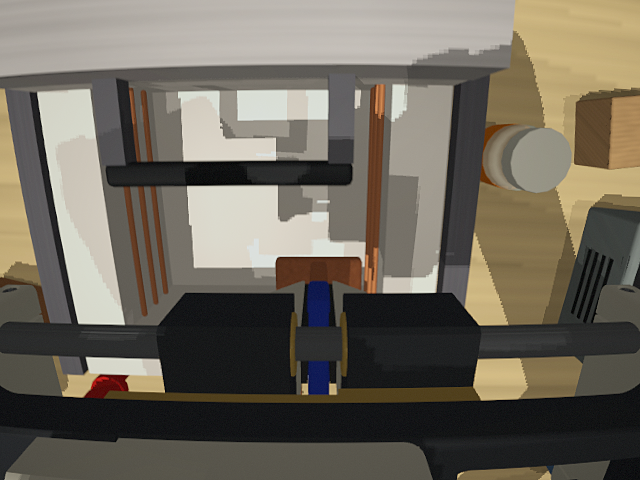

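arm_command:
  increments:
    - [0, [0, 0, 0.1], 0]
    - [0, [0, 0, 0.6], 0]
    - [0, [0, 0, 1.2], 0]
    - [0, [0, 0, 1.7], 0]
    - [0, [0, 0, 2.0], 0]
    - [0, [0, 0, 2.25], 0]
    - [0, [0, 0, 2.3], 0]
    - [0, [0, 0, 2.3], 0]

```text
t: 6.2
tool_pos: [0.6177, 0.0165, 0.0872]
tcp_rot: [1.0, 0.017, 0.0, -0.0]
wrist_force: [-0.1, 0.6, -0.7]
width: 0.008
finger_force: 20.0
```

```bash
python3 - <<'E'
from h import *
go(617.8,16.0,83,2.1)
E
```

```text
units [0.001 0.011 0.085] roll -0.04 now [617.7  16.5  87.2] yaw 1.9 F [-0.09  0.61 -0.67] w 8.0 t 6.2
```

arm_command:
  increments:
    - [0, [0, 0, 0.06], 0]
    - [0, [0, 0, 0.08], 0]
    - [16, [0, 0, 0.08], 0]
    - [16, [0, 0, 0.08], 0]
    - [16, [0, 0, 0.0], 0]
    - [16, [0, 0, -0.6], 0]
    - [16, [0, 0, -1.4], 0]
    - [16, [0, 0, -2.2], 0]

```text
t: 7.2
tool_pos: [0.6172, 0.0167, 0.1982]
tcp_rot: [1.0, 0.017, -0.0, -0.0]
wrist_force: [0.8, -0.9, 0.1]
width: 0.0159
finger_force: 0.0
```

arm_command:
  increments:
    - [16, [-0.1, 0.1, -0.1], 0]
    - [16, [-0.7, 0.4, -0.1], 0]
    - [30, [-1.5, 0.9, -0.1], 0]
    - [50, [-2.4, 1.4, 0], 0.2]
    - [50, [-3.2, 1.8, 0.5], 0.4]
    - [50, [-3.7, 2.1, 1.0], 0.4]
    - [50, [-3.78, 2.17, 1.4], 0.4]
    - [50, [-3.78, 2.17, 1.4], 0.4]

```text
t: 8.2
tool_pos: [0.4297, -0.0985, 0.1253]
tcp_rot: [1.0, -0.001, -0.002, -0.0]
wrist_force: [1.1, 0.5, -0.1]
width: 0.05
finger_force: 0.0
```

```bash
cat > w.py <<'E'
from h import *
c=cap("wrist"); P=cloud(c); Z=P[...,2]; p=manip.state()["tool_pos"]
near=np.hypot(P[...,0]-p[0],P[...,1]-p[1])<.09
m=((Z>.045)&(Z<.07)&near).astype(np.uint8); m=cv2.morphologyEx(m,cv2.MORPH_OPEN,np.ones((3,3)))
for k in cv2.findContours(m,0,1)[0]:
    if cv2.contourArea(k)>150:
        w=onz(c,k.reshape(-1,2),.056); r=cv2.minAreaRect((w[:,:2]*1000).astype(np.float32)); print(np.round(r[0],1),np.round(r[1],1),round(r[2],1)); 
go(*r[0],28,None)
c=cap("top"); save(c,"chk.png",(280,120,200,150),4)
E
python3 w.py
```

```text
[433.8 -99.2] [52.  10.9] 5.6
units [0.05  0.023 1.966] roll 0 now [431.3 -98.1 126.3] yaw -0.1 F [1.04 0.1  0.35] w 50.4 t 8.25
```

View pics/chk.png

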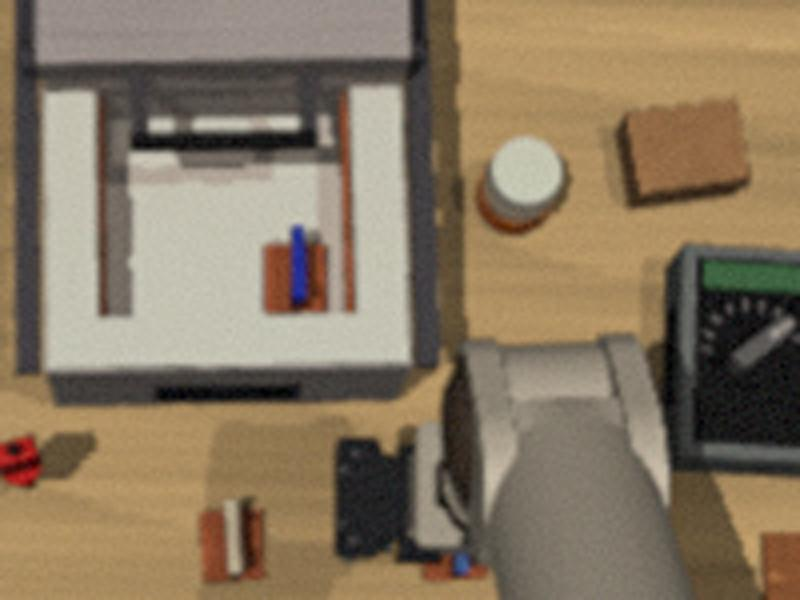

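The crop shows the dark blue tile standing in the chamber at (298,280). The cream tile at (232,540) is unmoved.

arm_command:
  increments:
    - [50, [0.05, 0.02, 0.5], -0.6]
    - [50, [0.05, 0.02, 1.1], -1.1]
    - [50, [0.05, 0.02, 1.7], -1.1]
    - [50, [0.05, 0.02, 1.95], -1.1]
    - [50, [0.05, 0.02, 1.95], -1.1]
    - [0, [0.05, 0.02, 1.95], -1.1]
    - [0, [0.05, 0.02, 1.95], -1.1]
    - [0, [0.05, 0.02, 1.95], -1.1]

```text
t: 9.3
tool_pos: [0.4351, -0.0995, 0.0299]
tcp_rot: [0.999, 0.047, 0.001, 0.0]
wrist_force: [-0.6, -1.4, -0.0]
width: 0.0247
finger_force: 0.0
```

arm_command:
  increments:
    - [0, [0, 0, 0], 0]
    - [0, [0, 0, 0], 0]
    - [0, [0, 0, -0.4], 0]
    - [0, [0, 0, -1.2], 0]
    - [0, [0, 0, -2.1], 0]
    - [0, [0, 0, -3.0], 0]
    - [0, [0, 0, -3.4], 0]
    - [0, [0, 0, -3.5], 0]

```text
t: 10.3
tool_pos: [0.4351, -0.0996, 0.2053]
tcp_rot: [0.999, 0.047, 0.001, 0.001]
wrist_force: [-0.6, -1.2, -2.2]
width: 0.0081
finger_force: 20.0
```

arm_command:
  increments:
    - [0, [0.4, -0.3, 0], 0]
    - [0, [1.2, -0.9, 0], 0.2]
    - [0, [2.0, -1.6, 0], 0.4]
    - [0, [2.8, -2.2, 0], 0.6]
    - [0, [3.5, -2.7, 0], 0.66]
    - [0, [3.78, -2.96, 0], 0.66]
    - [0, [3.78, -2.96, 0], 0.66]
    - [0, [3.78, -2.96, 0], 0.66]

```text
t: 11.3
tool_pos: [0.6075, 0.0644, 0.2034]
tcp_rot: [1.0, 0.018, -0.001, 0.001]
wrist_force: [0.5, -0.9, -1.0]
width: 0.0081
finger_force: 20.0
```

```bash
python3 - <<'E'
from h import *
go(608,65.7,83,2.1)
E
```

```text
units [ 0.011 -0.027  2.408] roll -0.01 now [607.5  64.4 203.4] yaw 2.1 F [ 0.46 -0.9  -1.  ] w 8.1 t 11.3
```

arm_command:
  increments:
    - [0, [0.01, -0.03, 0.5], 0]
    - [0, [0.01, -0.03, 1.2], 0]
    - [0, [0.01, -0.03, 1.8], 0]
    - [0, [0.01, -0.03, 2.2], 0]
    - [0, [0.01, -0.03, 2.36], 0]
    - [0, [0.01, -0.03, 2.38], 0]
    - [0, [0.01, -0.03, 2.38], 0]
    - [0, [0.01, -0.03, 2.38], 0]

```text
t: 12.3
tool_pos: [0.6099, 0.0676, 0.0863]
tcp_rot: [1.0, 0.018, 0.001, -0.0]
wrist_force: [-0.5, -0.4, -1.1]
width: 0.0079
finger_force: 20.0
```

arm_command:
  increments:
    - [0, [0, 0, 0.0], 0]
    - [16, [0, 0, 0.0], 0]
    - [16, [0, 0, 0], 0]
    - [16, [0, 0, 0], 0]
    - [16, [0, 0, -0.3], 0]
    - [16, [0, 0, -1.0], 0]
    - [16, [0, 0, -1.8], 0]
    - [16, [0, 0, -2.3], 0]

```text
t: 13.3
tool_pos: [0.6102, 0.068, 0.2036]
tcp_rot: [1.0, 0.019, 0.002, -0.0]
wrist_force: [1.0, 0.4, -0.7]
width: 0.0161
finger_force: 0.0
```

arm_command:
  increments:
    - [16, [-0.1, 0, -0.1], 0]
    - [16, [-0.7, 0, -0.1], 0]
    - [30, [-1.5, 0.03, -0.1], 0]
    - [50, [-2.4, 0.06, 0], 0.2]
    - [50, [-3.2, 0.06, 0.5], 0.2]
    - [50, [-3.57, 0.06, 1.0], 0.2]
    - [50, [-3.57, 0.06, 1.4], 0.2]
    - [50, [-3.57, 0.06, 1.45], 0.2]

```text
t: 14.3
tool_pos: [0.4289, 0.0576, 0.1264]
tcp_rot: [1.0, 0.01, -0.002, 0.0]
wrist_force: [0.1, -0.4, 1.2]
width: 0.0499
finger_force: 0.0
```

```bash
python3 w.py
```

```text
[430.2  56.1] [51.9 10.8] 1.6
units [0.008 0.035 1.979] roll 0 now [429.8  57.8 126.9] yaw 1.1 F [-1.03  0.84  0.04] w 50.1 t 14.35
```

arm_command:
  increments:
    - [50, [0, 0.03, 0.5], 0]
    - [50, [0, 0.03, 1.1], 0]
    - [50, [0, 0.03, 1.7], 0]
    - [50, [0, 0.03, 1.97], 0]
    - [50, [0, 0.03, 1.97], 0]
    - [0, [0, 0.03, 1.97], 0]
    - [0, [0, 0.03, 1.97], 0]
    - [0, [0, 0.03, 1.97], 0]

```text
t: 15.4
tool_pos: [0.4315, 0.0563, 0.0299]
tcp_rot: [1.0, 0.01, 0.001, 0.0]
wrist_force: [0.9, -0.2, 0.3]
width: 0.0245
finger_force: 0.0
```

arm_command:
  increments:
    - [0, [0, 0, 0], 0]
    - [0, [0, 0, 0], 0]
    - [0, [0, 0, -0.4], 0]
    - [0, [0, 0, -1.2], 0]
    - [0, [0, 0, -2.1], 0]
    - [0, [0, 0, -3.0], 0]
    - [0, [0, 0, -3.4], 0]
    - [0, [0, 0, -3.5], 0]

```text
t: 16.4
tool_pos: [0.4316, 0.0563, 0.2053]
tcp_rot: [1.0, 0.01, 0.001, 0.0]
wrist_force: [0.4, 0.1, -0.8]
width: 0.0079
finger_force: 20.0
```

arm_command:
  increments:
    - [0, [0.4, -0.1, 0], 0]
    - [0, [1.2, -0.4, 0], 0]
    - [0, [2.0, -0.7, 0], -0.2]
    - [0, [2.8, -0.9, 0], -0.2]
    - [0, [3.4, -1.1, 0], -0.2]
    - [0, [3.54, -1.14, 0], -0.2]
    - [0, [3.54, -1.14, 0], -0.2]
    - [0, [3.54, -1.14, 0], -0.2]

```text
t: 17.4
tool_pos: [0.6055, 0.1164, 0.2037]
tcp_rot: [1.0, 0.019, -0.001, 0.0]
wrist_force: [0.2, -0.1, -1.2]
width: 0.0074
finger_force: 20.0
```

```bash
python3 - <<'E'
from h import *
go(606,116.7,83.5,2.1)
c=cap("top"); save(c,"chk2.png",(270,120,140,100),5)
E
```

```text
units [ 0.011 -0.006  2.405] roll 0.01 now [605.5 116.4 203.7] yaw 2.1 F [ 0.23 -0.12 -1.2 ] w 7.4 t 17.4
```

View pics/chk2.png

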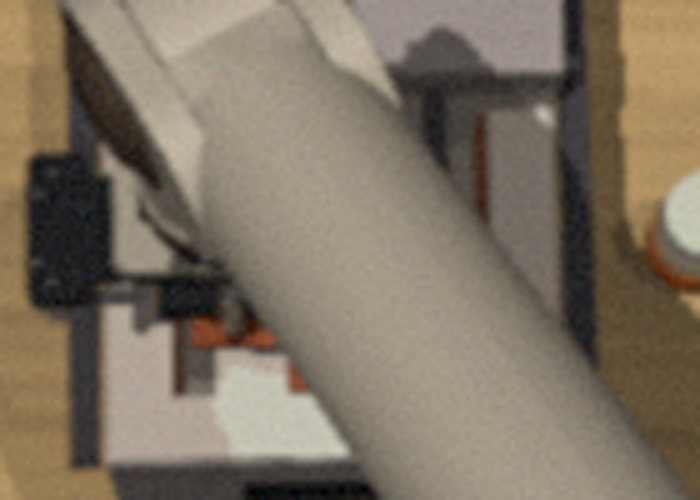

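arm_command:
  increments:
    - [0, [0.01, 0, 0.5], 0]
    - [0, [0.01, 0, 1.2], 0]
    - [0, [0.01, 0, 1.8], 0]
    - [0, [0.01, 0, 2.2], 0]
    - [0, [0.01, 0, 2.36], 0]
    - [0, [0.01, 0, 2.38], 0]
    - [0, [0.01, 0, 2.38], 0]
    - [0, [0.01, 0, 2.38], 0]

```text
t: 18.45
tool_pos: [0.608, 0.117, 0.0863]
tcp_rot: [1.0, 0.018, 0.001, -0.0]
wrist_force: [-0.2, 0.3, -0.7]
width: 0.0073
finger_force: 20.0
```

arm_command:
  increments:
    - [0, [0, 0, 0.0], 0]
    - [16, [0, 0, 0.0], 0]
    - [16, [0, 0, 0], 0]
    - [16, [0, 0, 0], 0]
    - [16, [0, 0, -0.3], 0]
    - [16, [0, 0, -1.0], 0]
    - [16, [0, 0, -1.8], 0]
    - [16, [0, 0, -2.6], 0]

```text
t: 19.45
tool_pos: [0.6073, 0.1171, 0.2176]
tcp_rot: [1.0, 0.019, 0.0, -0.0]
wrist_force: [0.9, -0.3, 0.3]
width: 0.016
finger_force: 0.0
```

```bash
python3 - <<'E'
from h import *
go(698.5,69,230,2.1)
c=cap("wrist"); save(c,"w3.png",None,1)
c=cap("side"); save(c,"s3.png",(190,170,130,90),6)
E
```

```text
units [ 1.786  1.029 -0.248] roll 0.01 now [607.3 117.1 217.6] yaw 2.1 F [ 0.87 -0.25  0.33] w 16.0 t 19.45
```

View pics/s3.png

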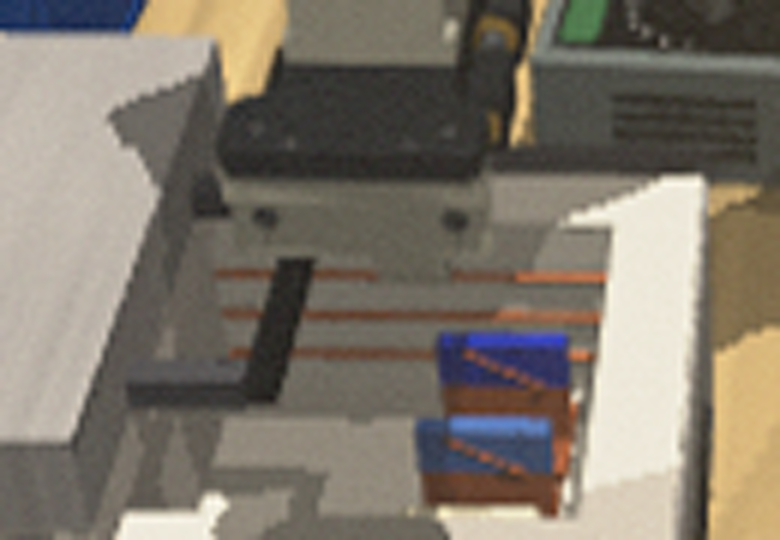

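Dark blue (500,385) and light blue (485,460) stand in the chamber. Cream is mostly hidden behind the rim, so I'll check it by depth as I move on to the handle.

arm_command:
  increments:
    - [10, [0.1, 0.1, -0.25], 0]
    - [0, [0.6, 0.4, -0.25], 0]
    - [0, [1.2, 0.7, -0.25], 0]
    - [0, [1.6, 0.95, -0.25], 0]
    - [0, [1.79, 1.03, -0.25], 0]
    - [0, [1.79, 1.03, -0.25], 0]
    - [0, [1.79, 1.03, -0.25], 0]
    - [0, [1.79, 1.03, -0.25], 0]

```text
t: 20.55
tool_pos: [0.698, 0.0696, 0.228]
tcp_rot: [1.0, 0.019, -0.0, -0.0]
wrist_force: [0.6, -0.6, 0.2]
width: 0.0004
finger_force: 0.0
```

```bash
python3 - <<'E'
from h import *
go(698.5,69,158,2.1)
c=cap("wrist"); save(c,"w4.png",None,1)
P=cloud(c); Z=P[...,2]*1000
for n in("top","wrist"):
    c=cap(n); P=cloud(c)*1000; m=((P[...,2]>100)&(P[...,2]<122)&(abs(P[...,0]-605)<50)&(abs(P[...,1]-67)<83)).astype(np.uint8)
    m=cv2.morphologyEx(m,cv2.MORPH_OPEN,np.ones((3,3)))
    for k in cv2.findContours(m,0,1)[0]:
        if cv2.contourArea(k)>15:
            w=onz(c,k.reshape(-1,2),.111); r=cv2.minAreaRect((w[:,:2]*1000).astype(np.float32)); print(n,np.round(r[0],1),np.round(r[1],1),round(r[2],1))
E
```

```text
units [0.011 0.012 1.4  ] roll 0.02 now [698.   69.6 228. ] yaw 2.2 F [ 0.6  -0.56  0.2 ] w 0.4 t 20.55
top [588.  115.9] [16.4  8. ] 1.4
top [609.3  17.4] [49.5  8. ] 0.7
top [608.2  68.2] [49.4  8. ] 1.1
top [616.8 116.5] [30.3  8. ] 1.4
wrist [561.   63.7] [ 9.5 11.4] 2.3
```

View pics/w4.png

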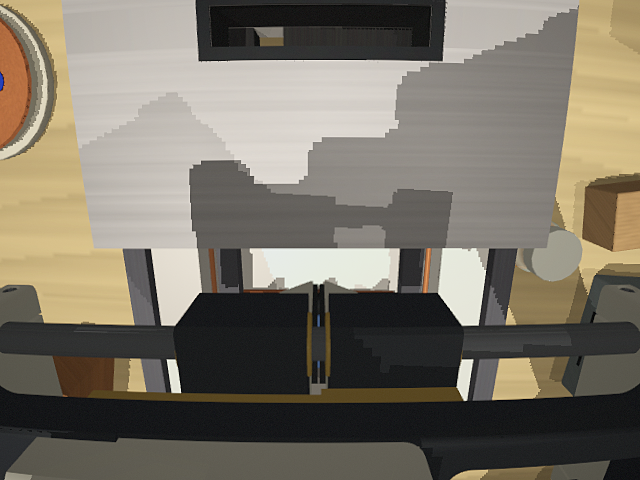

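All three tiles measure on their targets. The wrist view also shows a light patch at (270,37) inside the slot, which hints at where to start feeling.

arm_command:
  increments:
    - [0, [0.01, 0, 0.4], 0]
    - [0, [0.01, 0, 0.8], 0]
    - [0, [0.01, 0, 1.2], 0]
    - [0, [0.01, 0, 1.4], 0]
    - [0, [0, 0, 1.4], 0]
    - [0, [0, 0, 1.4], 0]
    - [0, [0, 0, 1.4], 0]
    - [0, [0, 0, 1.4], 0]

```text
t: 21.7
tool_pos: [0.6991, 0.0688, 0.1585]
tcp_rot: [1.0, 0.018, 0.001, -0.0]
wrist_force: [-0.4, 0.0, -0.1]
width: 0.0005
finger_force: 0.0
```

arm_command:
  increments:
    - [0, [-0.1, 0, 0], 0]
    - [0, [-0.3, 0, 0], 0]
    - [0, [-0.6, 0, 0], 0]
    - [0, [-0.9, 0, 0], 0]
    - [0, [-1.2, 0, 0], 0]
    - [0, [-1.5, 0, 0], 0]
    - [0, [-1.8, 0, 0], 0]
    - [0, [-2.0, 0, 0], 0]

```text
t: 22.7
tool_pos: [0.5984, 0.0648, 0.158]
tcp_rot: [1.0, 0.018, 0.001, 0.0]
wrist_force: [4.2, 0.1, -2.2]
width: 0.0004
finger_force: 1.8
```

```bash
python3 - <<'E'
from h import *
im=cv2.imread("pics/w4.png"); print(im[37,215:430:6].tolist())
c=cap("wrist"); 
s=manip.state();go(0,0,0)
E
```

```text
[[19, 19, 21], [24, 23, 23], [14, 19, 15], [23, 23, 24], [27, 29, 28], [30, 31, 33], [42, 41, 45], [17, 17, 17], [81, 99, 110], [88, 109, 120], [87, 109, 120], [86, 109, 122], [45, 49, 49], [42, 44, 46], [42, 42, 49], [45, 47, 49], [41, 43, 44], [43, 44, 47], [42, 43, 45], [40, 46, 46], [43, 46, 47], [45, 50, 50], [41, 43, 44], [43, 42, 45], [44, 47, 47], [44, 47, 47], [42, 46, 47], [41, 43, 45], [42, 43, 48], [45, 47, 48], [42, 43, 45], [40, 42, 42], [35, 36, 38], [19, 20, 21], [22, 22, 23], [24, 24, 24]]
units [-11.978   0.852   3.157] roll 0 now [596.9  64.9 157.9] yaw 2.1 F [-1.98  0.32 -0.6 ] w 0.1 t 22.75
```

arm_command:
  increments:
    - [0, [-0.2, 0, 0], 0]
    - [0, [-0.5, 0, 0], 0]
    - [0, [-0.8, 0, 0], 0]
    - [0, [-1.1, 0, 0], 0]
    - [0, [-1.4, 0, 0], 0]
    - [0, [-1.6, 0, 0], 0]
    - [0, [-1.7, 0, 0], 0]
    - [0, [-1.74, 0, 0], 0]

```text
t: 23.75
tool_pos: [0.5115, 0.0618, 0.1577]
tcp_rot: [1.0, 0.018, 0.0, -0.0]
wrist_force: [3.4, -0.4, 0.7]
width: 0.0003
finger_force: 1.6
```

arm_command:
  increments:
    - [0, [-0.01, 0, 0], 0]
    - [0, [-0.03, 0, 0], 0]
    - [0, [-0.05, 0, 0], 0]
    - [0, [-0.07, 0, 0], 0]
    - [0, [-0.09, 0, 0], 0]
    - [0, [-0.1, 0, 0], 0]
    - [0, [-0.11, 0, 0], 0]
    - [0, [-0.12, 0, 0], 0]

```text
t: 24.75
tool_pos: [0.5098, 0.0618, 0.1579]
tcp_rot: [1.0, 0.018, 0.004, -0.001]
wrist_force: [16.3, 1.0, -12.7]
width: 0.0002
finger_force: 8.0
```

arm_command:
  increments:
    - [0, [-0.01, 0, 0], 0]
    - [0, [-0.02, 0, 0], 0]
    - [0, [-0.03, 0, 0], 0]
    - [0, [-0.04, 0, 0], 0]
    - [0, [-0.05, 0, 0], 0]
    - [0, [-0.05, 0, 0], 0]
    - [0, [-0.05, 0, 0], 0]
    - [0, [-0.05, 0, 0], 0]

```text
t: 25.75
tool_pos: [0.5098, 0.0618, 0.1583]
tcp_rot: [1.0, 0.018, 0.006, -0.002]
wrist_force: [21.9, 0.9, -17.0]
width: 0.0006
finger_force: 10.9
```

```bash
cat > lid.py <<'E'
from h import *
go(500,62,158,2.1)
c=cap("top"); P=cloud(c)*1000; Z=P[...,2]
m=((abs(Z-202)<10)&(abs(P[...,0]-650)<140)&(abs(P[...,1]-67)<130)).astype(np.uint8); m=cv2.morphologyEx(m,cv2.MORPH_OPEN,np.ones((3,3)))
k=max(cv2.findContours(m,0,1)[0],key=cv2.contourArea); w=onz(c,k.reshape(-1,2),.202); r=cv2.minAreaRect((w[:,:2]*1000).astype(np.float32)); print("lid",r)
b=np.array([w[:,0].max(),w[:,0].min()])*1000; print(b)
g=((c["color"].max(2)<70)&(m==0)&(abs(P[...,0]-640)<60)&(abs(P[...,1]-67)<70)).astype(np.uint8)
for k in cv2.findContours(g,0,1)[0]:
    if cv2.contourArea(k)>100:
        w=onz(c,k.reshape(-1,2),.202); r=cv2.minAreaRect((w[:,:2]*1000).astype(np.float32)); print("slot",r,cv2.boundingRect(k))
E
python3 lid.py
```

```text
units [-0.196 -0.011  0.006] roll -0.01 now [509.8  61.8 158.3] yaw 2.1 F [ 21.94   0.85 -17.02] w 0.6 t 25.75
lid ((650.903076171875, 65.87310791015625), (220.0944061279297, 239.07699584960938), 1.8291035890579224)
[763.13058058 537.48853148]
```

arm_command:
  increments:
    - [0, [0.17, 0, 0], 0]
    - [0, [0.3, 0, 0], 0]
    - [0, [0.3, 0, 0], 0]
    - [0, [0.3, 0, -0.4], 0]
    - [0, [0.3, 0, -1.0], 0]
    - [0, [0.0, 0, -1.6], 0]
    - [0, [-1.0, 0.5, -1.6], 0]
    - [0, [-1.8, 0.8, -1.6], 0]

```text
t: 26.8
tool_pos: [0.4133, 0.0178, 0.2387]
tcp_rot: [1.0, 0.019, 0.0, 0.001]
wrist_force: [0.1, -1.3, 1.0]
width: 0.0006
finger_force: 0.0
```

```bash
cat > lid2.py <<'E'
from h import *
import pickle
def edges(c,z,lo,hi):
    P=cloud(c)*1000; M=abs(P[...,2]-z)<8
    A=[]
    for u in range(292,376,2):
        v=np.where(M[lo:hi,u])[0]
        if len(v): A.append(np.r_[onz(c,[[u,lo+v.max()+.5]],z/1000)[0,:2],onz(c,[[u,lo+v.min()-.5]],z/1000)[0,:2]])
    A=np.array(A)*1000
    f=A[:,0]-(A[:,1]-67)*-.0366; b=A[:,2]-(A[:,3]-67)*-.0366
    return np.round([np.median(f),np.median(b)],1),len(A)
c0=pickle.load(open("top.pkl","rb")); print("open",edges(c0,202,50,180))
c=cap("top"); print("now",edges(c,202,100,240)); print(edges(c,140,180,240))
go(480,62,240)
save(c,"lid.png",(260,90,160,140),4); pickle.dump(c,open("top2.pkl","wb"))
E
python3 lid2.py
```

```text
open (array([717.6, 939.1]), 42)
now (array([540.1, 760.9]), 42)
(array([528.9, 542. ]), 20)
units [ 1.478 -0.869 -0.052] roll 0 now [407.7  15.9 237.4] yaw 2.1 F [-5.21 -0.94 -1.15] w 0.5 t 26.85
```

View pics/lid.png

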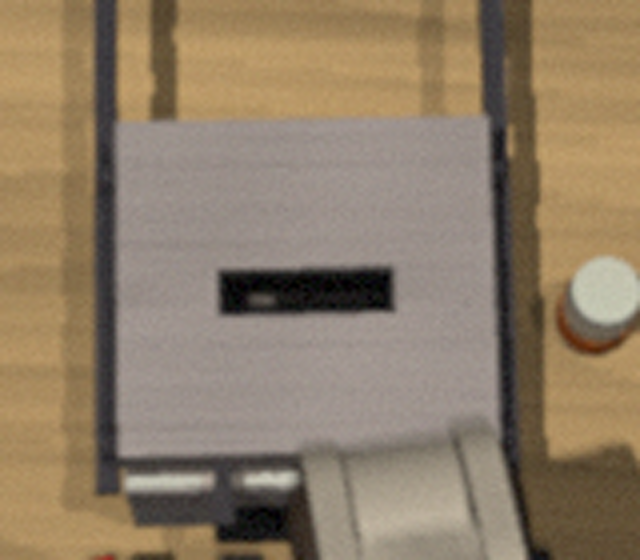

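```bash
python3 - <<'E'
from h import *
c=cap("side"); P=cloud(c)*1000; f=P[...,0]+(P[...,1]-67)*.0366; Z=P[...,2]
def q(m,n): print(n,m.sum(),np.percentile(f[m],[0.5,2,5,50,95,98,99.5]).round(1), "z",np.median(Z[m]).round(1))
box=(P[...,1]>-50)&(P[...,1]<185)&(f>500)&(f<790)
q(box&(abs(Z-202)<5)&(P[...,1]>60),"lidtop")
q(box&(abs(Z-140)<5)&(P[...,1]>70)&(P[...,1]<170)&(f<570),"rim")
q(box&(Z>150)&(Z<195)&(P[...,1]>60)&(f<560)&(f>525),"lid front/side")
q((Z>20)&(Z<120)&(P[...,1]>60)&(P[...,1]<195)&(f>510)&(f<770),"kiln side")
q((abs(P[...,1]-187)<8)&(Z>150)&(Z<195)&(f>510)&(f<790),"lid side")
for a in range(40,200,10):
    m=(Z>a)&(Z<a+10)&(P[...,1]>100)&(P[...,1]<190)&(f>510)&(f<600); print(a,m.sum(),np.percentile(f[m],[1,3]).round(1) if m.sum() else "")
E
```

```text
lidtop 4183 [540.1 543.2 549.6 648.9 747.9 754.7 758. ] z 201.2
rim 125 [529.3 529.5 530.  534.7 539.4 539.5 539.7] z 139.0
lid front/side 312 [525.5 525.7 527.7 540.8 558.  559.1 559.9] z 174.6
kiln side 3317 [528.3 529.3 529.8 637.9 746.6 754.  757.6] z 66.2
lid side 1889 [539.9 543.5 550.3 646.7 747.  754.2 757.6] z 173.7
40 121 [529.3 529.4]
50 115 [529.1 529.2]
60 128 [528.8 529.1]
70 118 [528.5 528.7]
80 129 [529.2 529.3]
90 131 [529.3 529.4]
100 105 [529.3 529.4]
110 13 [529.3 529.3]
120 15 [529.1 529.2]
130 207 [529.2 529.4]
140 111 [531.4 532.5]
150 119 [539.1 539.3]
160 149 [512.3 515.4]
170 230 [511.3 513.3]
180 136 [539.3 539.3]
190 212 [539.3 539.4]
```

```bash
python3 - <<'E'
from h import *
s=manip.state(); t=s["tool_pos"]*1000; print(t.round(1))
c=cap("side"); P=cloud(c)*1000; d=P-t; a=np.radians(2.1); fx=d[...,0]*np.cos(a)+d[...,1]*np.sin(a)
for z in range(-2,70,6):
    m=(d[...,2]>z)&(d[...,2]<z+6)&(abs(fx)<60)&(abs(d[...,1])<60); print(z,m.sum(),np.percentile(fx[m],[1,99]).round(1) if m.sum() else "")
E
```

```text
[410.6  16.3 238. ]
-2 9 [-5.5 12.8]
4 7 [-6.8 13.2]
10 21 [-8.4 11.5]
16 21 [-8.4 12.2]
22 0 
28 0 
34 0 
40 0 
46 0 
52 0 
58 0 
64 0
```

arm_command:
  increments:
    - [50, [0, -0.7, 0], 0]
    - [50, [0.05, -1.7, 0], 0]
    - [50, [0.1, -2.8, 0], 0]
    - [50, [0.15, -3.9, 0], 0]
    - [50, [0.2, -5.0, 0], 0]
    - [50, [0.25, -6.0, 0], 0]
    - [50, [0.3, -6.6, 0], 0]
    - [50, [0.3, -6.79, 0], 0]

```text
t: 27.95
tool_pos: [0.4166, 0.3625, 0.2385]
tcp_rot: [1.0, 0.02, -0.0, -0.002]
wrist_force: [-0.3, -0.2, -0.3]
width: 0.0501
finger_force: 0.0
```

arm_command:
  increments:
    - [50, [0, 0, 0.0], 0]
    - [50, [0, 0, 0], 0]
    - [50, [0, 0, 0], 0]
    - [50, [0, 0, 0], 0]
    - [50, [0, 0, 0], 0]
    - [50, [0, 0, 0], 0]
    - [50, [0, 0, 0], 0]
    - [50, [0, 0, 0], 0]

```text
t: 28.95
tool_pos: [0.4172, 0.358, 0.2377]
tcp_rot: [1.0, 0.018, -0.0, 0.0]
wrist_force: [0.8, -0.4, 0.2]
width: 0.0503
finger_force: 0.0
```

```bash
python3 - <<'E'
from h import *
import pickle
c=pickle.load(open("top2.pkl","rb")); g=c["color"].max(2).astype(int)
print(g[158:170,312:362:2])
u=np.array([[315,163],[358,163],[322,164.5],[329,164.5],[336,158],[336,168]])
print(onz(c,u,.202).round(4)[:,:2].tolist()); print(onz(c,u[2:4],.164).round(4)[:,:2].tolist())
go(413.5,356.5,122)
c=cap("wrist"); save(c,"w5.png",None,1); P=cloud(c)*1000
hsv=cv2.cvtColor(c["color"],cv2.COLOR_RGB2HSV)
m=((abs(P[...,2]-147)<8)&(abs(P[...,0]-413)<40)&(abs(P[...,1]-356)<40)).astype(np.uint8)
for k in cv2.findContours(m,0,1)[0]:
    if cv2.contourArea(k)>60:
        w=onz(c,k.reshape(-1,2),.147); r=cv2.minAreaRect((w[:,:2]*1000).astype(np.float32)); print("plug",r,k.mean((0,1)))
m=((abs(P[...,2]-158)<12)&(abs(P[...,0]-502)<30)&(abs(P[...,1]-340)<30)).astype(np.uint8)
for k in cv2.findContours(m,0,1)[0]:
    if cv2.contourArea(k)>60:
        w=onz(c,k.reshape(-1,2),.156); r=cv2.minAreaRect((w[:,:2]*1000).astype(np.float32)); print("sty",r,k.mean((0,1)),np.median(P[...,2][m>0]))
E
```

```text
[[157 103  48  44  42  40  36  36  42  41  38  42  33  32  34  31  24  34
   32  21  26  30  27 103 153]
 [150 107  16  28  26  14  19  20  16  21  21  10  15  11  15  15  12  15
   18  20  17  13   0 104 149]
 [159 102  17  16  14  22  10   8  18  17  19  18   1  21  17   6  19   6
   15   8  21  13  18 106 150]
 [158 109  25  20  16  17   7  15   5  12   6   2  20   9  16   8  22   3
    8  18   0  11  21  99 147]
 [158 106  22  17   7  17  18  23  19  20  15  14   0  20  23   0  10  11
   22  16  14  13  20 100 151]
 [157 115  16   6  19  36  53  51  40  27  25  23  24  22  30  27  28  26
   31  24  21  28  18 102 151]
 [162 112  17  14  13  57  86  89  61  33  31  30  11  21  27  29  32  27
   30  29   8  24  16 100 147]
 [155 113  21  15  25  59  81  93  66  21  26  21  22  26  15  23  30  29
   14  28  24  15  18 102 154]
 [157 111  22  19  21  39  56  54  40  21  11  17  19  14  24  16  28  19
   26  22  15  19  24  94 154]
 [162 121  28  29  33  38  45  48  42  34  36  32  48  48  49  52  52  50
   56  59  71  69  67  95 159]
 [163 125  75  72  76  91  95  90  90  89  92  94 106 115 116 116 114 111
  109 128 137 140 135 137 154]
 [156 146 139 135 135 139 140 141 141 139 141 141 143 146 147 151 149 148
  146 154 161 157 159 157 158]]
[[0.6423, 0.1192], [0.6446, 0.0101], [0.6387, 0.1013], [0.6391, 0.0836], [0.6565, 0.0661], [0.6303, 0.0657]]
[[0.6493, 0.102], [0.6497, 0.0838]]
units [-0.076  0.028  2.315] roll 0 now [417.2 358.  237.7] yaw 2.1 F [ 0.84 -0.43  0.23] w 50.3 t 28.95
plug ((413.65289306640625, 359.4583740234375), (16.496740341186523, 31.509628295898438), 79.598876953125) [316.73228346 250.18897638]
sty ((499.6357421875, 343.93975830078125), (14.020801544189453, 13.571039199829102), 78.90242767333984) [346.14864865 123.56756757] 155.25691547249338
```

View pics/w5.png

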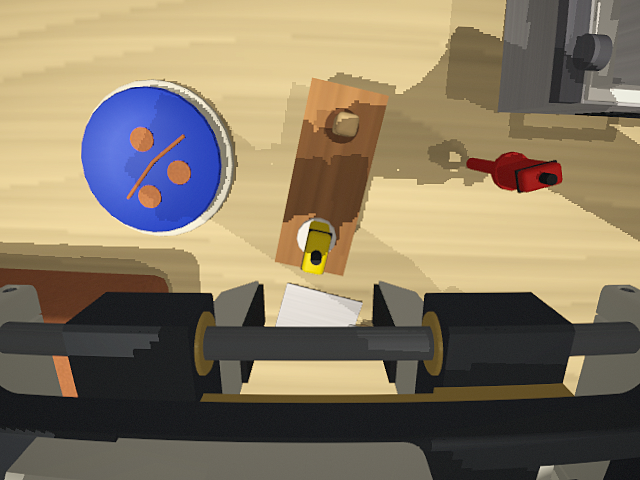

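The plug (317,250) is yellow, turned about -10°, in the wooden block. The red look-alike at (540,175) stands outside the block and isn't meant. I'll grip the yellow plug.

arm_command:
  increments:
    - [50, [-0.07, 0, 0], 0.8]
    - [50, [-0.07, 0, 0.3], 1.8]
    - [50, [-0.07, 0, 0.9], 2.5]
    - [50, [-0.07, 0, 1.5], 2.5]
    - [50, [-0.07, 0, 2.1], 2.5]
    - [50, [-0.07, 0, 2.5], 2.5]
    - [50, [-0.07, 0, 2.57], 2.5]
    - [50, [-0.07, 0, 2.57], 2.5]
  force: 20

```text
t: 30.0
tool_pos: [0.414, 0.3582, 0.1096]
tcp_rot: [0.996, -0.09, 0.0, -0.0]
wrist_force: [-0.5, -0.8, 0.4]
width: 0.05
finger_force: 0.0
```

arm_command:
  increments:
    - [20, [0, 0, 0], 0]
    - [0, [0, 0, 0], 0]
    - [0, [0, 0, 0], 0]
    - [0, [0, 0, 0], 0]
    - [0, [0, 0, 0], 0]
    - [0, [0, 0, 0], 0]
    - [0, [0, 0, 0], 0]
    - [0, [0, 0, 0], 0]

```text
t: 31.0
tool_pos: [0.414, 0.358, 0.1095]
tcp_rot: [0.996, -0.091, 0.0, -0.0]
wrist_force: [-0.7, -0.9, 4.3]
width: 0.016
finger_force: 20.0
```

```bash
python3 - <<'E'
from h import *
go(413.6,358,320)
E
```

```text
units [-7.00e-03  1.00e-03 -4.21e+00] roll 0 now [414.  358.  109.5] yaw -10.4 F [-0.68 -0.95  4.33] w 16.0 t 31.0
```

arm_command:
  increments:
    - [0, [0, 0, -0.3], 0]
    - [0, [0, 0, -0.8], 0]
    - [0, [0, 0, -1.4], 0]
    - [0, [0, 0, -2.1], 0]
    - [0, [0, 0, -2.8], 0]
    - [0, [0, 0, -3.5], 0]
    - [0, [0, 0, -4.0], 0]
    - [0, [0, 0, -4.2], 0]

```text
t: 32.0
tool_pos: [0.4141, 0.3583, 0.3213]
tcp_rot: [0.996, -0.09, 0.001, -0.001]
wrist_force: [0.1, -0.6, -1.2]
width: 0.0157
finger_force: 20.0
```

arm_command:
  increments:
    - [0, [0.2, 0.2, 0], 0]
    - [0, [0.7, 0.8, 0], -0.3]
    - [0, [1.4, 1.6, 0], -0.8]
    - [0, [2.2, 2.4, 0], -1.3]
    - [0, [3.0, 3.2, 0], -1.8]
    - [0, [3.7, 4.0, 0], -2.3]
    - [0, [4.1, 4.5, 0], -2.5]
    - [0, [4.23, 4.67, 0], -2.5]

```text
t: 33.0
tool_pos: [0.5797, 0.086, 0.3174]
tcp_rot: [1.0, 0.016, -0.001, 0.001]
wrist_force: [0.3, 0.1, -1.2]
width: 0.016
finger_force: 20.0
```

arm_command:
  increments:
    - [0, [0, 0, 0], 0]
    - [0, [0, 0, 0], 0]
    - [0, [0, 0, 0], 0]
    - [0, [0, 0, 0], 0]
    - [0, [0, 0, 0], 0]
    - [0, [0, 0, 0], 0]
    - [0, [0, 0, 0], 0]
    - [0, [0, 0, 0], 0]

```text
t: 34.0
tool_pos: [0.5797, 0.09, 0.3192]
tcp_rot: [1.0, 0.018, 0.0, 0.0]
wrist_force: [-0.1, -0.5, -1.1]
width: 0.0158
finger_force: 20.0
```

```bash
cat > slot.py <<'E'
from h import *
go(643,67,320,2.1)
c=cap("wrist"); save(c,"w6.png",None,1); import pickle; pickle.dump(c,open("w6.pkl","wb")); P=cloud(c)*1000
g=c["color"].max(2)
lid=(abs(P[...,2]-202)<6)
f=P[...,0]+(P[...,1]-67)*.0366
onp=onz(c,np.stack(np.meshgrid(np.arange(640),np.arange(480)),-1).reshape(-1,2),.202).reshape(480,640,3)*1000
m=((g<75)&(abs(onp[...,0]-645)<35)&(abs(onp[...,1]-67)<80)).astype(np.uint8); m=cv2.morphologyEx(m,cv2.MORPH_CLOSE,np.ones((9,9)))
for k in cv2.findContours(m,0,1)[0]:
    if cv2.contourArea(k)>300:
        w=onz(c,k.reshape(-1,2),.202); r=cv2.minAreaRect((w[:,:2]*1000).astype(np.float32)); print("slot",r,cv2.boundingRect(k))
q=f[lid&(abs(P[...,1]-67)<60)]; print("lid f",np.percentile(q,[.5,99.5]).round(1))
q=P[...,1][lid]; print("lid y",np.percentile(q,[.5,99.5]).round(1))
E
python3 slot.py
```

```text
units [ 1.248  0.507 -0.015] roll 0.0 now [579.7  90.  319.2] yaw 2.1 F [-0.14 -0.54 -1.13] w 15.8 t 34.0
slot ((643.080810546875, 66.57713317871094), (29.943801879882812, 112.00037384033203), 2.4029316902160645) (276, 132, 157, 43)
lid f [541.4 743.9]
lid y [-52.7 186.5]
```

View pics/w6.png

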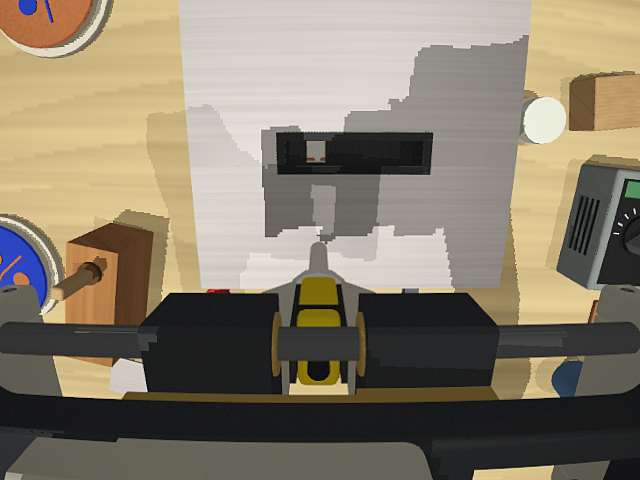

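```bash
python3 - <<'E'
from h import *
import pickle
c=pickle.load(open("w6.pkl","rb")); g=c["color"].max(2).astype(int)
print(g[140:166:4,290:345:2]); 
P=cloud(c)*1000; print(P[148,296:336:4].round(0).tolist())
u=[[306,150],[325.5,150],[277,150],[431,150]]
print(onz(c,u,.164).round(4).tolist()); print(onz(c,u,.202)[2:].round(4).tolist())
E
```

```text
[[ 35  30  36  34  34  33  32  37  34  47  47  49  47  47  48  40  39  77
   50  55  55  36  32  33  34  39  34  33]
 [ 32  32  31  31  32  34  32  29  85 140 139 137 138 137 138 139 139 131
   24  32  33  32  34  36  30  33  33  30]
 [ 32  32  32  32  33  32  29  32  66 143 138 138 140 138 138 139 138 130
   25  35  29  34  29  29  33  31  33  34]
 [ 34  31  28  32  30  31  31  28  65 143 138 138 139 138 139 138 140 131
   24  33  22  27  32  32  33  34  31  35]
 [ 24  20  22  26  25  31  32  29  67 143 139 137 139 138 138 139 138 129
   21  22  27  26  23  26  23  24  21  22]
 [ 23  23  26  27  26  27  25  22  57 115 109 110 108 142 141 112 107 103
   20  28  28  27  25  21  26  27  25  24]
 [ 24  22  20  22  21  22  20  23  18  22  20  14  17  19  16  19  17  21
   21  24  20  18  21  21  16  20  20  24]]
[[644.0, 111.0, 164.0], [644.0, 107.0, 163.0], [644.0, 104.0, 164.0], [640.0, 104.0, 55.0], [640.0, 99.0, 55.0], [641.0, 95.0, 57.0], [641.0, 90.0, 55.0], [641.0, 86.0, 56.0], [645.0, 85.0, 164.0], [645.0, 81.0, 163.0]]
[[0.6424, 0.1024, 0.164], [0.643, 0.0865, 0.164], [0.6416, 0.1261, 0.164], [0.6468, -0.0002, 0.164]]
[[0.6432, 0.122, 0.202], [0.6478, 0.0111, 0.202]]
```

The wrist view shows the slot at (354,153). The hole, with the white chamber behind it, is at columns 306–325, so its centre is near y=0.0945. I'll feel gently for it there.

arm_command:
  increments:
    - [0, [0.2, 0, 0], 0]
    - [0, [0.5, 0, 0], 0]
    - [0, [0.8, -0.02, 0], 0]
    - [0, [1.05, -0.04, 0], 0]
    - [0, [1.2, -0.04, 0], 0]
    - [0, [1.25, -0.04, 0], 0]
    - [0, [1.25, -0.04, 0], 0]
    - [0, [1.25, -0.04, 0], 0]

```text
t: 35.05
tool_pos: [0.6418, 0.0944, 0.3194]
tcp_rot: [1.0, 0.018, -0.0, -0.0]
wrist_force: [-0.6, 0.5, -2.2]
width: 0.0157
finger_force: 20.0
```

```bash
python3 - <<'E'
from h import *
go(642.1,94.5,275,2.1)
t=manip.state()["tool_pos"]*1000
for n in("top","side","wrist"):
    c=cap(n); P=cloud(c)*1000; m=(P[...,2]>210)&(P[...,2]<285)&(np.hypot(P[...,0]-t[0],P[...,1]-t[1])<25)
    for a in range(210,300,15):
        k=m&(P[...,2]>=a)&(P[...,2]<a+15)
        if k.sum()>3: print(n,a,k.sum(),np.percentile(P[k],[3,50,97],axis=0).round(1)[:,:2].tolist())
E
```

```text
units [ 0.006 -0.002  0.888] roll 0.0 now [641.8  94.4 319.4] yaw 2.1 F [-0.61  0.52 -2.25] w 15.7 t 35.05
side 210 7 [[635.8, 95.2], [639.0, 98.4], [645.3, 100.0]]
side 225 37 [[634.3, 94.6], [638.4, 98.0], [644.8, 100.7]]
side 240 36 [[634.2, 95.1], [639.2, 98.1], [645.3, 100.2]]
side 255 41 [[634.2, 94.1], [639.0, 98.3], [645.2, 100.9]]
side 270 43 [[634.4, 94.1], [638.6, 98.6], [645.0, 100.9]]
wrist 210 4 [[642.4, 89.1], [644.7, 93.3], [645.0, 96.0]]
wrist 225 109 [[640.6, 88.5], [644.5, 94.0], [645.4, 99.8]]
wrist 240 123 [[641.5, 88.8], [644.5, 94.6], [645.4, 99.6]]
wrist 255 143 [[641.0, 88.5], [644.4, 94.0], [645.3, 99.8]]
wrist 270 74 [[642.7, 89.9], [644.8, 94.6], [645.4, 99.0]]
```

arm_command:
  increments:
    - [0, [0.05, 0, 0], 0]
    - [0, [0.05, 0, 0.1], 0]
    - [0, [0.05, 0, 0.25], 0]
    - [0, [0.05, 0, 0.4], 0]
    - [0, [0.05, 0, 0.55], 0]
    - [0, [0.05, 0, 0.7], 0]
    - [0, [0.05, 0, 0.8], 0]
    - [0, [0.05, 0, 0.84], 0]

```text
t: 36.2
tool_pos: [0.6444, 0.0944, 0.2767]
tcp_rot: [1.0, 0.018, -0.0, 0.0]
wrist_force: [0.3, -0.2, -1.1]
width: 0.016
finger_force: 20.0
```

arm_command:
  increments:
    - [0, [0, 0, 0.04], 0]
    - [0, [0, 0, 0.08], 0]
    - [0, [0, 0, 0.12], 0]
    - [0, [0, 0, 0.16], 0]
    - [0, [0, 0, 0.2], 0]
    - [0, [0, 0, 0.24], 0]
    - [0, [0, 0, 0.28], 0]
    - [0, [0, 0, 0.28], 0]

```text
t: 37.2
tool_pos: [0.6444, 0.0945, 0.263]
tcp_rot: [1.0, 0.018, -0.0, 0.0]
wrist_force: [-0.2, -0.1, -1.3]
width: 0.016
finger_force: 20.0
```

arm_command:
  increments:
    - [0, [0, 0, 0.04], 0]
    - [0, [0, 0, 0.08], 0]
    - [0, [0, 0, 0.12], 0]
    - [0, [0, 0, 0.16], 0]
    - [0, [0, 0, 0.18], 0]
    - [0, [0, 0, 0.2], 0]
    - [0, [0, 0, 0.2], 0]
    - [0, [0, 0, 0.2], 0]

```text
t: 38.2
tool_pos: [0.6446, 0.0945, 0.2533]
tcp_rot: [1.0, 0.018, 0.0, 0.0]
wrist_force: [-0.5, 0.1, -1.0]
width: 0.0159
finger_force: 20.0
```

In the hole, with no contact force. I'll go on down to the collar.

arm_command:
  increments:
    - [0, [0, 0, 0.08], 0]
    - [0, [0, 0, 0.18], 0]
    - [0, [0, 0, 0.28], 0]
    - [0, [0, 0, 0.38], 0]
    - [0, [0, 0, 0.48], 0]
    - [0, [0, 0, 0.58], 0]
    - [0, [0, 0, 0.65], 0]
    - [0, [0, 0, 0.68], 0]

```text
t: 39.2
tool_pos: [0.6445, 0.0945, 0.2189]
tcp_rot: [1.0, 0.018, -0.0, 0.0]
wrist_force: [0.0, -0.1, 0.3]
width: 0.0157
finger_force: 20.0
```

arm_command:
  increments:
    - [0, [0, 0, 0.01], 0]
    - [0, [0, 0, 0.02], 0]
    - [0, [0, 0, 0.03], 0]
    - [0, [0, 0, 0.04], 0]
    - [0, [0, 0, 0.05], 0]
    - [0, [0, 0, 0.06], 0]
    - [0, [0, 0, 0.06], 0]
    - [0, [0, 0, 0.06], 0]

```text
t: 40.2
tool_pos: [0.6446, 0.0945, 0.2166]
tcp_rot: [1.0, 0.018, 0.0, -0.0]
wrist_force: [-1.0, -0.1, 2.3]
width: 0.016
finger_force: 20.0
```

arm_command:
  increments:
    - [0, [0, 0, 0.02], 0]
    - [0, [0, 0, 0.02], 0]
    - [40, [0, 0, 0.02], 0]
    - [40, [0, 0, 0.02], 0]
    - [40, [0, 0, 0.02], 0]
    - [40, [0, 0, -0.3], 0]
    - [40, [0, 0, -0.9], 0]
    - [40, [0, 0, -1.6], 0]

```text
t: 41.2
tool_pos: [0.6445, 0.0944, 0.2977]
tcp_rot: [1.0, 0.018, -0.0, 0.0]
wrist_force: [1.5, 0.4, 0.6]
width: 0.0394
finger_force: 0.0
```

```bash
python3 - <<'E'
from h import *
c=cap("side"); P=cloud(c)*1000
hs=cv2.cvtColor(c["color"],cv2.COLOR_RGB2HSV); m=(abs(hs[...,0].astype(int)-27)<6)&(hs[...,1]>150)&(abs(P[...,0]-640)<40)&(P[...,2]>195)&(P[...,2]<262)&(abs(P[...,1]-95)<40)
print(m.sum(),np.percentile(P[m],[2,50,98],axis=0).round(1).tolist())
go(561.2,-296.5,150,50.5); go(561.2,-296.5,150,-40)
print(manip.state()["qpos"].round(2))
E
```

```text
251 [[628.3, 89.8, 214.4], [640.7, 101.1, 234.3], [655.5, 104.3, 253.9]]
units [-2.006  7.758  3.08 ] roll -9.68 now [647.2  94.8 304. ] yaw 2.1 F [ 1.51 -0.43  3.89] w 40.5 t 41.25
units [-2.006  7.758  3.08 ] roll 8.42 now [647.2  94.8 304. ] yaw 2.1 F [ 1.51 -0.43  3.89] w 40.5 t 41.25
[-0.24  0.41  0.08  1.47 -0.03  1.25 -1.69]
```

arm_command:
  increments:
    - [40, [-0.1, 0.4, -0.1], 0.2]
    - [40, [-0.3, 1.2, -0.1], 1]
    - [40, [-0.6, 2.2, -0.1], 2.5]
    - [40, [-0.9, 3.3, -0.1], 4.2]
    - [40, [-1.2, 4.4, 0], 5.9]
    - [40, [-1.5, 5.5, 0.4], 7.6]
    - [40, [-1.8, 6.5, 0.8], 9.3]
    - [40, [-2.0, 7.3, 1.2], 10.9]

```text
t: 42.25
tool_pos: [0.5553, -0.278, 0.2356]
tcp_rot: [0.895, -0.445, -0.0, 0.001]
wrist_force: [0.9, -0.0, -0.6]
width: 0.0398
finger_force: 0.0
```

```bash
python3 - <<'E'
from h import *
go(561.2,-296.5,170,-52.4)
E
```

```text
units [0.367 0.129 1.311] roll -0.1 now [ 555.3 -278.   235.6] yaw -52.9 F [ 0.92 -0.01 -0.57] w 39.8 t 42.25
```

arm_command:
  increments:
    - [40, [0.15, 0.05, 0.2], 0]
    - [40, [0.3, 0.1, 0.6], -0.1]
    - [40, [0.35, 0.12, 1.0], -0.1]
    - [40, [0.35, 0.12, 1.2], -0.1]
    - [40, [0.35, 0.12, 1.2], -0.1]
    - [40, [0.35, 0.12, 1.2], -0.1]
    - [40, [0.35, 0.12, 1.2], -0.1]
    - [40, [0.35, 0.12, 1.2], -0.1]

```text
t: 43.25
tool_pos: [0.5644, -0.2916, 0.1769]
tcp_rot: [0.899, -0.437, 0.001, -0.0]
wrist_force: [-0.6, -0.1, 0.9]
width: 0.0404
finger_force: 0.0
```

```bash
cat > dial.py <<'E'
from h import *
c=cap("wrist"); P=cloud(c)*1000; print(c["world_from_camera"][:3,3].round(3))
m=((P[...,2]>92)&(P[...,2]<112)&(abs(P[...,0]-561)<45)&(abs(P[...,1]+296)<45)).astype(np.uint8)
for k in cv2.findContours(m,0,1)[0]:
    if cv2.contourArea(k)>60:
        w=onz(c,k.reshape(-1,2),.106); r=cv2.minAreaRect((w[:,:2]*1000).astype(np.float32)); print("bar",r,k.mean((0,1)),np.median(P[...,2][m>0])); go(*r[0],82)
m=((P[...,2]>78)&(P[...,2]<90)&(abs(P[...,0]-559)<40)&(abs(P[...,1]+402)<40)).astype(np.uint8)
for k in cv2.findContours(m,0,1)[0]:
    if cv2.contourArea(k)>60:
        w=onz(c,k.reshape(-1,2),.084); r=cv2.minAreaRect((w[:,:2]*1000).astype(np.float32)); print("collar",r)
save(c,"w7.png")
E
python3 dial.py
```

```text
[ 0.611 -0.351  0.335]
bar ((561.9873046875, -299.05419921875), (12.838908195495605, 48.21380615234375), 38.18332290649414) [328.76162791 248.47674419] 105.58941218717425
units [0.089 0.13  1.896] roll 0 now [ 564.4 -291.6  176.8] yaw -51.9 F [-1.13 -0.23  0.07] w 40.0 t 43.3
collar ((557.3414916992188, -401.3488464355469), (41.04597091674805, 41.14815139770508), 87.6114273071289)
```

arm_command:
  increments:
    - [40, [0.05, 0.12, 0.2], 0]
    - [40, [0.06, 0.12, 0.6], 0]
    - [40, [0.06, 0.12, 1.1], 0]
    - [40, [0.06, 0.12, 1.6], 0]
    - [40, [0.06, 0.12, 1.85], 0]
    - [40, [0.06, 0.12, 1.9], 0]
    - [40, [0.06, 0.12, 1.9], 0]
    - [40, [0.06, 0.12, 1.9], 0]
  force: 30

```text
t: 44.3
tool_pos: [0.5619, -0.298, 0.0823]
tcp_rot: [0.899, -0.437, 0.001, -0.0]
wrist_force: [0.2, 0.4, 0.5]
width: 0.0399
finger_force: 0.0
```

arm_command:
  increments:
    - [10, [0, 0, 0], 0]
    - [10, [0, 0, 0], 0]
    - [0, [0, 0, 0], 0]
    - [0, [0, 0, 0], 0]
    - [0, [0, 0, 0], 0]
    - [0, [0, 0, 0], 0]
    - [0, [0, 0, 0], 0]
    - [0, [0, 0, 0], 0]

```text
t: 45.3
tool_pos: [0.5609, -0.2979, 0.0814]
tcp_rot: [0.899, -0.438, -0.0, 0.0]
wrist_force: [-5.1, -1.0, 4.3]
width: 0.0127
finger_force: 30.0
```

arm_command:
  increments:
    - [0, [0, 0.03, 0], -1]
    - [0, [0, 0.03, 0], -3]
    - [0, [0, 0.03, 0], -5]
    - [0, [0, 0.03, 0], -7]
    - [0, [0, 0.03, 0], -9]
    - [0, [0, 0.03, 0], -11]
    - [0, [0, 0.03, 0], -13]
    - [0, [0, 0.03, 0], -14]

```text
t: 46.3
tool_pos: [0.5612, -0.2969, 0.0814]
tcp_rot: [0.987, 0.16, 0.001, -0.001]
wrist_force: [-1.1, 2.0, 2.8]
width: 0.0126
finger_force: 30.0
```

```bash
python3 - <<'E'
from h import *
go(561,-297,82,88); s=manip.state(); print(s["torque"],s["qpos"].round(2))
E
```

```text
units [-0.004  0.001 -0.011] roll -13.92 now [ 561.2 -296.9   81.4] yaw 18.4 F [-1.05  2.02  2.77] w 12.6 t 46.3
[ 0.48845657  0.22422173 -0.1279539 ] [ 0.43  0.6   0.02  1.71 -0.02  0.83 -0.79]
```

arm_command:
  increments:
    - [0, [0, 0, 0], -1]
    - [0, [0, 0, 0], -3]
    - [0, [0, 0, 0], -5]
    - [0, [0, 0, 0], -7]
    - [0, [0, 0, 0], -9]
    - [0, [0, 0, 0], -11]
    - [0, [0, 0, 0], -12.5]
    - [0, [0, 0, 0], -13.4]

```text
t: 47.3
tool_pos: [0.5604, -0.2963, 0.0814]
tcp_rot: [0.735, 0.678, 0.001, -0.001]
wrist_force: [-3.2, 3.6, 5.7]
width: 0.0128
finger_force: 30.0
```

arm_command:
  increments:
    - [0, [0, 0, 0], -0.1]
    - [0, [0, 0, 0], -0.2]
    - [0, [0, 0, 0], -0.3]
    - [0, [0, 0, 0], -0.4]
    - [0, [0, 0, 0], -0.5]
    - [0, [0, 0, 0], -0.6]
    - [0, [0, 0, 0], -0.7]
    - [0, [0, 0, 0], -0.7]

```text
t: 48.3
tool_pos: [0.5603, -0.2962, 0.0814]
tcp_rot: [0.716, 0.699, 0.001, -0.001]
wrist_force: [-2.7, 3.3, 6.1]
width: 0.0127
finger_force: 30.1
```

```bash
python3 - <<'E'
from h import *
go(561,-297,82,88); s=manip.state(); print(s["torque"],s["qpos"].round(2))
E
```

```text
units [-0.015  0.014 -0.012] roll 0.13 now [ 560.3 -296.2   81.4] yaw 88.6 F [-2.71  3.25  6.13] w 12.7 t 48.3
[ 0.79203728  0.53682666 -0.31102783] [ 0.64  0.62 -0.27  1.7   0.21  0.85  0.26]
```

arm_command:
  increments:
    - [0, [0, 0, 0], -0.2]
    - [0, [0, 0, 0], -0.4]
    - [0, [0, 0, 0], -0.6]
    - [0, [0, 0, 0], -0.8]
    - [0, [0, 0, 0], -0.8]
    - [0, [0, 0, 0], -0.8]
    - [0, [0, 0, 0], -0.8]
    - [0, [0, 0, 0], -0.8]

```text
t: 49.3
tool_pos: [0.5604, -0.2965, 0.0814]
tcp_rot: [0.691, 0.723, 0.001, -0.001]
wrist_force: [-2.7, 2.8, 5.4]
width: 0.0136
finger_force: 31.5
```

```bash
python3 - <<'E'
from h import *
go(561,-297,82,88); s=manip.state(); print(s["torque"])
E
```

```text
units [-0.011  0.012 -0.012] roll 0.91 now [ 560.4 -296.5   81.4] yaw 92.5 F [-2.72  2.81  5.38] w 13.6 t 49.3
[ 0.68986317  0.50642844 -0.71531741]
```

arm_command:
  increments:
    - [0, [0, 0, 0], 1]
    - [0, [0, 0, 0], 3]
    - [0, [0, 0, 0], 5]
    - [0, [0, 0, 0], 7]
    - [0, [0, 0, 0], 9]
    - [0, [0, 0, 0], 11]
    - [0, [0, 0, 0], 13]
    - [0, [0, 0, 0], 15]

```text
t: 50.3
tool_pos: [0.5609, -0.297, 0.0814]
tcp_rot: [0.989, 0.151, 0.001, -0.001]
wrist_force: [-2.4, 1.5, 4.1]
width: 0.0128
finger_force: 30.0
```

arm_command:
  increments:
    - [0, [0, 0, 0], 0.4]
    - [0, [0, 0, 0], 0.8]
    - [0, [0, 0, 0], 1.2]
    - [0, [0, 0, 0], 1.6]
    - [0, [0, 0, 0], 1.9]
    - [0, [0, 0, 0], 1.9]
    - [0, [0, 0, 0], 1.9]
    - [0, [0, 0, 0], 1.9]

```text
t: 51.3
tool_pos: [0.5608, -0.2972, 0.0814]
tcp_rot: [0.997, 0.072, 0.001, -0.001]
wrist_force: [-0.9, 5.0, 4.6]
width: 0.0128
finger_force: 29.9
```

```bash
python3 - <<'E'
from h import *
go(561,-297,82,8); s=manip.state(); print(s["torque"])
E
```

```text
units [ 0.004 -0.003 -0.012] roll 0.04 now [ 560.8 -297.2   81.4] yaw 8.2 F [-0.9   5.03  4.6 ] w 12.8 t 51.3
[0.97103516 0.04907181 0.0396687 ]
```

Release, raise and measure the dial.

arm_command:
  increments:
    - [30, [0, 0, 0], 0]
    - [40, [0, 0, 0], 0]
    - [40, [0, 0, 0], 0]
    - [40, [0, 0, -0.3], 0]
    - [40, [0, 0, -0.9], 0]
    - [40, [0, 0, -1.6], 0]
    - [40, [0, 0, -2.3], 0]
    - [40, [0, 0, -2.9], 0]

```text
t: 52.3
tool_pos: [0.5604, -0.2989, 0.2291]
tcp_rot: [0.997, 0.071, 0.001, 0.001]
wrist_force: [0.9, -0.2, -0.0]
width: 0.0401
finger_force: 0.0
```

```bash
python3 dial.py; python3 - <<'E'
from h import *
im=cv2.imread("pics/w7.png"); cv2.imwrite("pics/w7c.png",cv2.resize(im[120:300,200:500],None,fx=2.4,fy=2.4))
go(470,330,240,-10.4)
E
```

```text
[ 0.635 -0.288  0.387]
bar ((562.5574951171875, -296.9963073730469), (47.24156188964844, 12.66373062133789), 8.129322052001953) [315.99285714 231.97857143] 105.49900678486912
units [ 0.01  -0.058  3.032] roll 0 now [ 562.5 -300.   233.6] yaw 8.1 F [ 0.72 -1.12  2.59] w 39.9 t 52.35
collar ((557.5054931640625, -400.8043212890625), (42.105125427246094, 40.35627746582031), 87.82325744628906)
units [ -0.056 -12.734  -0.128] roll 3.7 now [ 562.5 -300.   233.6] yaw 8.1 F [ 0.72 -1.12  2.59] w 39.9 t 52.35
```

View pics/w7c.png

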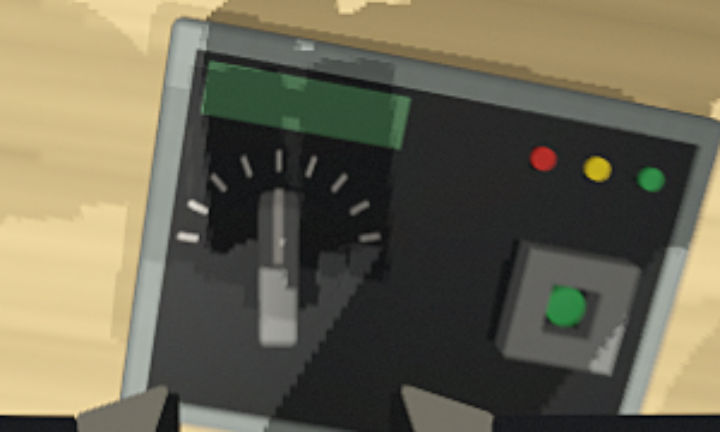

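The crop shows the bar's white line pointing at the fifth tick (279,160), so the dial is four clicks from off. Next, the stylus.

arm_command:
  increments:
    - [40, [0, -0.3, -0.2], 0]
    - [40, [0, -1.0, -0.3], 0.3]
    - [40, [0, -1.9, -0.3], 0.7]
    - [40, [0, -2.8, -0.3], 1.1]
    - [40, [0, -3.8, -0.3], 1.5]
    - [40, [0, -4.8, -0.3], 2.0]
    - [40, [0, -5.8, -0.3], 2.5]
    - [40, [0, -6.8, -0.3], 3.0]
  force: 20

```text
t: 53.35
tool_pos: [0.5104, 0.0406, 0.241]
tcp_rot: [0.998, -0.06, -0.001, 0.0]
wrist_force: [-0.2, 0.7, -0.1]
width: 0.0398
finger_force: 0.0
```

```bash
python3 - <<'E'
from h import *
go(480,345,245,-10.6)
E
```

```text
units [-1.337 -5.971 -0.081] roll 0.74 now [510.4  40.6 241. ] yaw -6.9 F [-0.18  0.69 -0.1 ] w 39.8 t 53.35
```

arm_command:
  increments:
    - [40, [-0.2, -1.0, 0], 0]
    - [40, [-0.4, -2.0, 0], 0.2]
    - [40, [-0.7, -3.1, 0], 0.4]
    - [40, [-0.9, -4.2, 0], 0.6]
    - [40, [-1.2, -5.2, 0], 0.74]
    - [40, [-1.3, -5.8, 0], 0.74]
    - [40, [-1.34, -5.9, 0], 0.74]
    - [40, [-1.34, -5.9, 0], 0.74]

```text
t: 54.35
tool_pos: [0.4802, 0.3382, 0.2408]
tcp_rot: [0.996, -0.092, -0.0, 0.001]
wrist_force: [-0.2, -1.1, 0.3]
width: 0.0398
finger_force: 0.0
```

```bash
python3 - <<'E'
from h import *
c=cap("wrist"); P=cloud(c)*1000
m=((abs(P[...,2]-156)<6)&(abs(P[...,0]-502)<30)&(abs(P[...,1]-341)<30)).astype(np.uint8)
for k in cv2.findContours(m,0,1)[0]:
    if cv2.contourArea(k)>40:
        w=onz(c,k.reshape(-1,2),.156); r=cv2.minAreaRect((w[:,:2]*1000).astype(np.float32)); print("sty",r,np.median(P[...,2][m>0])); go(*r[0],109.5,-10.6)
E
```

```text
sty ((500.94580078125, 342.63885498046875), (13.364341735839844, 13.615551948547363), 79.44085693359375) 155.1081098347709
units [ 0.377 -0.178  2.628] roll -0.01 now [480.8 337.4 240.9] yaw -10.7 F [-0.53 -0.4  -0.57] w 40.0 t 54.4
```

arm_command:
  increments:
    - [40, [0.2, -0.1, 0], 0]
    - [40, [0.38, -0.17, 0.3], 0]
    - [40, [0.38, -0.17, 0.9], 0]
    - [40, [0.38, -0.17, 1.5], 0]
    - [40, [0.38, -0.17, 2.1], 0]
    - [40, [0.38, -0.17, 2.5], 0]
    - [40, [0.38, -0.17, 2.6], 0]
    - [40, [0.38, -0.17, 2.6], 0]

```text
t: 55.4
tool_pos: [0.5014, 0.3434, 0.1108]
tcp_rot: [0.996, -0.093, -0.0, 0.0]
wrist_force: [0.3, -0.3, 0.2]
width: 0.0401
finger_force: 0.0
```

arm_command:
  increments:
    - [20, [0, 0, 0], 0]
    - [0, [0, 0, 0], 0]
    - [0, [0, 0, 0], 0]
    - [0, [0, 0, 0], 0]
    - [0, [0, 0, 0], 0]
    - [0, [0, 0, 0], 0]
    - [0, [0, 0, 0], 0]
    - [0, [0, 0, 0], 0]

```text
t: 56.4
tool_pos: [0.5015, 0.3441, 0.1119]
tcp_rot: [0.996, -0.092, 0.0, -0.0]
wrist_force: [-0.6, -0.8, 5.6]
width: 0.014
finger_force: 20.0
```

arm_command:
  increments:
    - [0, [0, 0, -0.2], 0]
    - [0, [0, 0, -0.6], 0]
    - [0, [0, 0, -1.2], 0]
    - [0, [0, 0, -1.8], 0]
    - [0, [0, 0, -2.5], 0]
    - [0, [0, 0, -3.2], 0]
    - [0, [0, 0, -3.8], 0]
    - [0, [0, 0, -4.2], 0]

```text
t: 57.4
tool_pos: [0.5013, 0.3441, 0.3233]
tcp_rot: [0.996, -0.092, 0.001, -0.001]
wrist_force: [-0.0, -0.1, -0.6]
width: 0.014
finger_force: 20.0
```

```bash
python3 - <<'E'
from h import *
go(557.3,-401.3,320,-10.6)
E
```

```text
units [ 3.838 14.45   0.066] roll 0.0 now [501.3 344.1 323.3] yaw -10.6 F [-0.01 -0.1  -0.6 ] w 14.0 t 57.4
```

arm_command:
  increments:
    - [0, [0.1, 0.4, 0], 0]
    - [0, [0.3, 1.2, 0], 0]
    - [0, [0.6, 2.2, 0], 0]
    - [0, [0.9, 3.3, 0], 0]
    - [0, [1.2, 4.4, 0], 0]
    - [0, [1.5, 5.5, 0], 0]
    - [0, [1.75, 6.6, 0], 0]
    - [0, [2.0, 7.7, 0], 0]

```text
t: 58.4
tool_pos: [0.5269, -0.0563, 0.32]
tcp_rot: [0.996, -0.093, -0.001, 0.0]
wrist_force: [0.6, -0.2, -0.5]
width: 0.014
finger_force: 20.0
```

arm_command:
  increments:
    - [0, [0.25, 1.0, 0], 0]
    - [0, [0.5, 2.0, 0], 0]
    - [0, [0.8, 3.1, 0], 0]
    - [0, [1.1, 4.2, 0], 0]
    - [0, [1.4, 5.2, 0], 0]
    - [0, [1.7, 6.2, 0], 0]
    - [0, [1.8, 6.6, 0], 0]
    - [0, [1.84, 6.75, 0], 0]

```text
t: 59.4
tool_pos: [0.5553, -0.403, 0.3198]
tcp_rot: [0.996, -0.094, -0.001, -0.0]
wrist_force: [0.5, 0.9, -0.3]
width: 0.014
finger_force: 20.0
```

```bash
python3 - <<'E'
from h import *
go(557.3,-401.3,215,-10.6)
E
```

```text
units [ 0.033 -0.04   2.097] roll -0.03 now [ 555.3 -403.   319.8] yaw -10.7 F [ 0.5   0.95 -0.35] w 14.0 t 59.4
```

arm_command:
  increments:
    - [0, [0, 0, 0.1], 0]
    - [0, [0, 0, 0.5], 0]
    - [0, [0, 0, 1.0], 0]
    - [0, [0, 0, 1.5], 0]
    - [0, [0, 0, 2.0], 0]
    - [0, [0, 0, 2.15], 0]
    - [0, [0, 0, 2.15], 0]
    - [0, [0, 0, 2.15], 0]

```text
t: 60.4
tool_pos: [0.5579, -0.4016, 0.2152]
tcp_rot: [0.996, -0.092, 0.001, 0.0]
wrist_force: [0.1, -0.3, 0.4]
width: 0.0137
finger_force: 20.0
```

```bash
cat > rod.py <<'E'
from h import *
go(557.3,-401.3,175,-10.6)
t=manip.state()["tool_pos"]*1000
for n in("side","wrist"):
    c=cap(n); P=cloud(c)*1000; m=(np.hypot(P[...,0]-t[0],P[...,1]-t[1])<16)
    for a in range(105,190,14):
        k=m&(P[...,2]>=a)&(P[...,2]<a+14)
        if k.sum()>3: print(n,a,k.sum(),np.percentile(P[k],[3,50,97],axis=0).round(1)[:,:2].tolist())
    m=((P[...,2]>78)&(P[...,2]<90)&(abs(P[...,0]-559)<40)&(abs(P[...,1]+402)<40)).astype(np.uint8)
    q=P[m>0]; print("col",m.sum(),np.percentile(q,[1,50,99],axis=0).round(1).tolist() if len(q) else 0)
    g=c["color"].astype(int); G=(g[...,1]>g[...,0]*1.4)&(g[...,1]>g[...,2]*1.3)&(abs(P[...,0]-557)<25)&(abs(P[...,1]+402)<25)
    if G.sum()>3: 
        v,u=np.where(G); print("green",G.sum(),onz(c,[[u.mean(),v.mean()]],.077).round(4))
E
python3 rod.py
```

```text
units [-0.013 -0.004  0.804] roll 0.01 now [ 557.9 -401.6  215.2] yaw -10.6 F [ 0.12 -0.32  0.38] w 13.7 t 60.4
side 119 12 [[555.4, -400.7], [558.6, -397.8], [561.8, -392.4]]
side 133 11 [[555.1, -401.7], [558.3, -397.5], [561.7, -394.0]]
side 147 16 [[555.2, -401.8], [558.1, -398.4], [561.3, -394.4]]
side 161 11 [[554.9, -401.9], [558.0, -400.3], [561.3, -396.3]]
side 175 13 [[554.6, -403.5], [557.6, -399.6], [560.8, -396.0]]
side 189 14 [[546.8, -401.8], [557.2, -395.0], [567.4, -391.2]]
col 95 [[538.8, -422.7, 78.2], [558.6, -396.1, 82.9], [577.7, -377.9, 86.3]]
wrist 105 5 [[557.7, -406.5], [560.6, -400.1], [561.0, -398.6]]
wrist 119 72 [[558.3, -406.6], [561.2, -402.7], [561.9, -397.8]]
wrist 133 95 [[557.2, -406.7], [561.0, -403.0], [562.0, -397.3]]
wrist 147 114 [[557.9, -406.6], [561.2, -402.7], [561.8, -397.6]]
wrist 161 117 [[558.4, -406.4], [561.1, -402.4], [561.9, -397.9]]
wrist 175 4 [[561.5, -402.9], [561.7, -402.1], [561.8, -401.3]]
wrist 189 154 [[562.7, -412.8], [568.2, -403.8], [569.8, -393.6]]
col 1788 [[537.7, -422.1, 78.7], [560.7, -405.1, 83.7], [576.8, -382.5, 85.4]]
green 274 [[ 0.5574 -0.4021  0.077 ]]
```

arm_command:
  increments:
    - [0, [0, 0, 0.05], 0]
    - [0, [0, 0, 0.15], 0]
    - [0, [0, 0, 0.25], 0]
    - [0, [0, 0, 0.35], 0]
    - [0, [0, 0, 0.45], 0]
    - [0, [0, 0, 0.55], 0]
    - [0, [0, 0, 0.65], 0]
    - [0, [0, 0, 0.7], 0]

```text
t: 61.5
tool_pos: [0.557, -0.4015, 0.1782]
tcp_rot: [0.996, -0.092, -0.0, -0.0]
wrist_force: [0.3, -0.1, -0.0]
width: 0.0139
finger_force: 20.0
```

arm_command:
  increments:
    - [0, [0, 0, 0.04], 0]
    - [0, [0, 0, 0.08], 0]
    - [0, [0, 0, 0.12], 0]
    - [0, [0, 0, 0.14], 0]
    - [0, [0, 0, 0.16], 0]
    - [0, [0, 0, 0.18], 0]
    - [0, [0, 0, 0.18], 0]
    - [0, [0, 0, 0.18], 0]

```text
t: 62.5
tool_pos: [0.5582, -0.4019, 0.172]
tcp_rot: [0.996, -0.092, 0.001, 0.0]
wrist_force: [-2.0, 1.9, 11.3]
width: 0.0141
finger_force: 20.0
```

arm_command:
  increments:
    - [0, [0, 0, 0.02], 0]
    - [0, [0, 0, 0.02], 0]
    - [0, [0, 0, 0.02], 0]
    - [0, [0, 0, -0.2], 0]
    - [0, [0, 0, -0.7], 0]
    - [0, [0, 0, -1.4], 0]
    - [0, [0, 0, -2.2], 0]
    - [0, [0, 0, -3.0], 0]

```text
t: 63.5
tool_pos: [0.5568, -0.4016, 0.3205]
tcp_rot: [0.996, -0.092, -0.0, -0.0]
wrist_force: [-0.4, -0.3, 0.3]
width: 0.0137
finger_force: 20.0
```

arm_command:
  increments:
    - [0, [-0.1, -0.4, 0], 0]
    - [0, [-0.3, -1.2, 0], 0]
    - [0, [-0.6, -2.2, 0], 0]
    - [0, [-0.9, -3.3, 0], 0]
    - [0, [-1.2, -4.4, 0], 0]
    - [0, [-1.5, -5.5, 0], 0]
    - [0, [-1.75, -6.6, 0], 0]
    - [0, [-2.0, -7.7, 0], 0]

```text
t: 64.5
tool_pos: [0.5282, -0.0023, 0.3186]
tcp_rot: [0.996, -0.092, -0.001, 0.0]
wrist_force: [0.2, 0.5, 0.4]
width: 0.0139
finger_force: 20.0
```

arm_command:
  increments:
    - [0, [-0.25, -1.0, 0], 0]
    - [0, [-0.5, -2.0, 0], 0]
    - [0, [-0.8, -3.1, 0], 0]
    - [0, [-1.1, -4.2, 0], 0]
    - [0, [-1.4, -5.2, 0], 0]
    - [0, [-1.7, -6.2, 0], 0]
    - [0, [-1.8, -6.6, 0], 0]
    - [0, [-1.84, -6.75, 0], 0]

```text
t: 65.5
tool_pos: [0.5, 0.3448, 0.3185]
tcp_rot: [0.996, -0.091, -0.001, 0.001]
wrist_force: [0.2, 0.2, -0.4]
width: 0.0137
finger_force: 20.0
```

arm_command:
  increments:
    - [0, [0, 0, 0], 0]
    - [0, [0, 0, 0], 0]
    - [0, [0, 0, 0], 0]
    - [0, [0, 0, 0], 0]
    - [0, [0, 0, 0], 0]
    - [0, [0, 0, 0], 0]
    - [0, [0, 0, 0], 0]
    - [0, [0, 0, 0], 0]

```text
t: 66.5
tool_pos: [0.5011, 0.3439, 0.3197]
tcp_rot: [0.996, -0.092, 0.0, 0.0]
wrist_force: [-0.2, 0.1, -0.6]
width: 0.0141
finger_force: 20.0
```

```bash
python3 - <<'E'
from h import *
go(501.4,344.1,220,-10.6); t=manip.state()["tool_pos"]*1000
for n in("side","wrist"):
    c=cap(n); P=cloud(c)*1000; m=(np.hypot(P[...,0]-t[0],P[...,1]-t[1])<16)
    for a in range(215,300,14):
        k=m&(P[...,2]>=a)&(P[...,2]<a+14)
        if k.sum()>3: print(n,a,k.sum(),np.percentile(P[k],[3,50,97],axis=0).round(1)[:,:2].tolist())
E
```

```text
units [ 0.006 -0.004  1.994] roll 0.0 now [501.1 343.9 319.7] yaw -10.6 F [-0.16  0.14 -0.64] w 14.1 t 66.5
side 215 20 [[494.5, 345.1], [498.9, 347.8], [503.6, 349.1]]
side 229 45 [[494.3, 344.0], [498.5, 347.9], [503.5, 349.6]]
side 243 38 [[495.4, 346.2], [499.1, 347.8], [503.1, 349.5]]
side 257 45 [[495.2, 345.4], [499.6, 347.6], [504.3, 349.3]]
side 271 50 [[495.0, 343.9], [499.1, 347.7], [503.8, 349.6]]
side 285 27 [[495.9, 345.4], [498.9, 348.0], [503.5, 349.7]]
side 299 62 [[487.5, 344.1], [499.4, 354.8], [509.9, 357.4]]
wrist 215 33 [[499.1, 339.6], [502.2, 343.8], [503.0, 347.8]]
wrist 229 77 [[499.8, 339.6], [502.3, 343.2], [503.2, 348.3]]
wrist 243 96 [[498.7, 339.4], [502.6, 343.7], [503.5, 348.7]]
wrist 257 114 [[499.9, 339.5], [502.9, 343.4], [503.8, 348.3]]
wrist 271 64 [[500.9, 339.9], [503.2, 343.4], [503.9, 347.5]]
wrist 299 633 [[503.9, 334.1], [508.6, 342.3], [512.1, 350.8]]
```

```bash
python3 - <<'E'
from h import *
for n in("wrist","side"):
    c=cap(n); P=cloud(c)*1000
    onp=onz(c,np.stack(np.meshgrid(np.arange(640),np.arange(480)),-1).reshape(-1,2),.095).reshape(480,640,3)*1000
    near=(np.abs(onp[...,0]-501)<25)&(np.abs(onp[...,1]-342)<25)
    m=near&(P[...,2]<88)&(P[...,2]>-20)
    if m.sum(): print(n,m.sum(),"hole",np.percentile(onp[m],[2,50,98],axis=0).round(1)[:,:2].tolist())
    occ=near&(P[...,2]>120); print("occl",occ.sum(),near.sum(),np.percentile(onp[occ],[2,98],axis=0).round(1)[:,:2].tolist() if occ.sum() else "")
    b=(abs(P[...,2]-95)<4)&(abs(P[...,0]-457)<110)&(abs(P[...,1]-348)<70)
    k=max(cv2.findContours(b.astype(np.uint8),0,1)[0],key=cv2.contourArea); w=onz(c,k.reshape(-1,2),.095)*1000
    print(cv2.minAreaRect(w[:,:2].astype(np.float32)))
    if n=="wrist":
        lo=onp[near&(c["color"].max(2)<45)]; print(len(lo),np.percentile(lo,[2,50,98],axis=0).round(1)[:,:2].tolist() if len(lo) else "")
E
```

```text
wrist 224 hole [[493.4, 334.8], [500.8, 342.8], [508.1, 350.9]]
occl 8 2281 [[476.8, 321.1], [525.3, 365.2]]
((475.6218566894531, 347.5550231933594), (60.0106086730957, 108.50437927246094), 79.6999282836914)
0 
side 63 hole [[493.2, 338.6], [500.4, 345.1], [508.4, 352.6]]
occl 2 697 [[490.0, 338.1], [492.0, 341.9]]
((457.3167724609375, 352.41070556640625), (63.02379608154297, 149.39871215820312), 79.8699722290039)
```

arm_command:
  increments:
    - [0, [0.05, 0.01, 0.2], 0]
    - [0, [0.05, 0.01, 0.7], 0]
    - [0, [0.05, 0.01, 1.3], 0]
    - [0, [0.05, 0.01, 1.8], 0]
    - [0, [0.05, 0.01, 2.2], 0]
    - [0, [0.05, 0.01, 2.4], 0]
    - [0, [0.05, 0.01, 2.6], 0]
    - [0, [0.05, 0.01, 2.7], 0]

```text
t: 67.7
tool_pos: [0.5036, 0.3429, 0.1844]
tcp_rot: [0.996, -0.092, 0.0, 0.0]
wrist_force: [-0.1, 0.9, -0.6]
width: 0.0139
finger_force: 20.0
```

arm_command:
  increments:
    - [0, [0, 0, 0.1], 0]
    - [0, [0, 0, 0.3], 0]
    - [0, [0, 0, 0.5], 0]
    - [0, [0, 0, 0.7], 0]
    - [0, [0, 0, 0.9], 0]
    - [0, [0, 0, 1.1], 0]
    - [0, [0, 0, 1.3], 0]
    - [0, [0, 0, 1.36], 0]

```text
t: 68.7
tool_pos: [0.503, 0.3426, 0.1157]
tcp_rot: [0.996, -0.092, -0.001, 0.0]
wrist_force: [-0.5, -0.6, -1.1]
width: 0.014
finger_force: 20.0
```

arm_command:
  increments:
    - [0, [0, 0, 0.02], 0]
    - [0, [0, 0, 0.04], 0]
    - [0, [0, 0, 0.06], 0]
    - [0, [0, 0, 0.07], 0]
    - [0, [0, 0, 0.08], 0]
    - [0, [0, 0, 0.08], 0]
    - [0, [0, 0, 0.08], 0]
    - [0, [0, 0, 0.08], 0]

```text
t: 69.7
tool_pos: [0.5035, 0.3429, 0.1128]
tcp_rot: [0.996, -0.092, 0.0, -0.0]
wrist_force: [-1.0, -0.8, 0.3]
width: 0.0141
finger_force: 20.0
```

Inserted without resistance. I'll release, raise and check the final state.

arm_command:
  increments:
    - [0, [0, 0, 0.02], 0]
    - [40, [0, 0, 0.02], 0]
    - [40, [0, 0, 0.02], 0]
    - [40, [0, 0, 0.02], 0]
    - [40, [0, 0, -0.3], 0]
    - [40, [0, 0, -1.0], 0]
    - [40, [0, 0, -1.8], 0]
    - [40, [0, 0, -2.5], 0]

```text
t: 70.7
tool_pos: [0.5038, 0.3433, 0.2407]
tcp_rot: [0.996, -0.092, 0.001, -0.001]
wrist_force: [0.9, 1.0, -1.0]
width: 0.0402
finger_force: 0.0
```

arm_command:
  increments:
    - [40, [-0.3, 0, -0.2], 0]
    - [40, [-0.9, 0, -0.4], 0]
    - [40, [-1.4, 0, -0.4], 0]
    - [40, [-1.6, 0, -0.4], 0]
    - [40, [-1.6, 0, -0.4], 0]
    - [40, [-1.6, 0, -0.4], 0]
    - [40, [-1.6, 0, -0.4], 0]
    - [40, [-1.6, 0, -0.4], 0]

```text
t: 71.7
tool_pos: [0.4254, 0.3573, 0.2575]
tcp_rot: [0.996, -0.093, -0.0, 0.0]
wrist_force: [-0.1, -0.3, 0.2]
width: 0.0399
finger_force: 0.0
```

```bash
python3 - <<'E'
from h import *
go(0,0,0)
c=cap("wrist"); P=cloud(c)*1000
m=((abs(P[...,2]-156)<7)&(abs(P[...,0]-502)<30)&(abs(P[...,1]-341)<30)); print("sty top",np.median(P[m],axis=0).round(1),m.sum())
c=cap("top"); save(c,"fin.png",(200,70,340,240),2.2); P=cloud(c)*1000
m=((P[...,2]>92)&(P[...,2]<112)&(abs(P[...,0]-561)<45)&(abs(P[...,1]+296)<45)).astype(np.uint8)
k=max(cv2.findContours(m,0,1)[0],key=cv2.contourArea); w=onz(c,k.reshape(-1,2),.106); print("bar",cv2.minAreaRect((w[:,:2]*1000).astype(np.float32)))
M=abs(P[...,2]-202)<8; f=P[...,0]+(P[...,1]-67)*.0366; q=f[M&(abs(P[...,1]-67)<100)&(f<800)]; print("lid",np.percentile(q,[.5,99.5]).round(1))
E
```

```text
units [-7.042  8.594  5.15 ] roll 0 now [425.4 357.3 257.5] yaw -10.6 F [-0.13 -0.27  0.16] w 39.9 t 71.7
sty top [501.5 343.2 155.2] 431
bar ((560.96435546875, -295.88214111328125), (46.89155578613281, 16.08539390563965), 8.186552047729492)
lid [540.8 760.3]
```

View pics/fin.png

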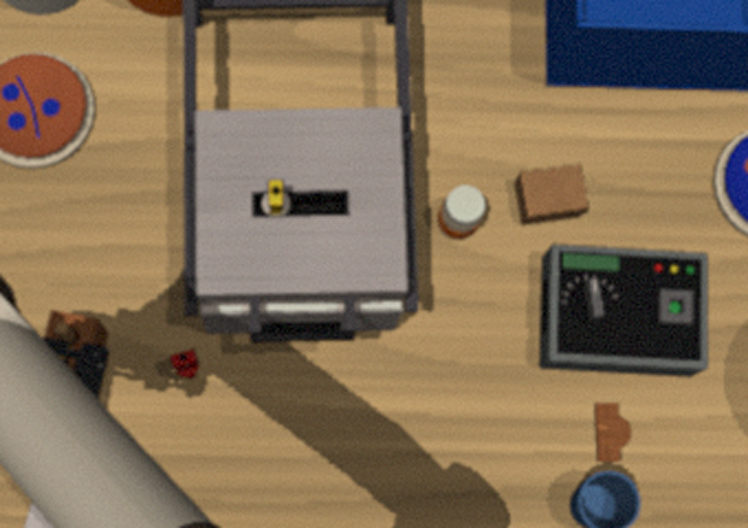

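The final view shows the lid on the kiln with the probe standing in the slot at (275,195), the dial at four clicks (595,295), the button up and the table things in place. The stylus top measures 155 mm high, so it hangs in its hole.

```bash
python3 -c "
from rig import manip
print(manip.close_job())"
```

```text
the job is handed in; nothing more can be done
None
```

I handed the job in with every step carried out, but no verdict came back, and lid closure is my one doubt: it hit a hard stop, yet the cameras put its front edge 5–7 mm behind where I expected it (limit 6 mm).

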